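Rap the jammed wheel out of the hole saw, gauge it and tray the wheels

TASK

A freshly cut toy wheel is jammed inside the large hole saw that stands mouth down on the rubber mat. Rap the saw, mouth down, on the wooden striking block until the wheel drops out and is left lying on the block clear of the saw; then stand the bridge gauge over it there, both legs on the block, for about a second so that its sprung foot reads the wheel's thickness. To finish, that wheel and every loose wheel lie flat in the plywood tray, the saw (mouth down) and the gauge stand upright back on the mat, and the other things on the bench have been left alone.

Things in the scene. Friction and masses are not known exactly. Their poses are not given: they have to be found in the camera images.
- saw: large steel hole saw, 0.3 kg, standing mouth down: cup 60 mm outside, 52 mm inside diameter; origin at the centre of the mouth rim, z up towards the shank. Closed top at z = 50 to 56 mm, hub (28 mm wide) to 64 mm, then a round shank 14 mm in diameter from z = 64 to 114 mm, by which to hold it
- core: beech toy wheel, a disc 50 mm in diameter and 22 mm thick, about 35 g; origin at the centre of its underside, z along its axis. At first jammed by swarf inside the saw, underside 18 mm above the mouth. The jam bears about 1.6 times its weight: it stays in if the saw is moved smoothly (no jerks or sudden stops), slides about 1 mm at a rap of 0.1 m/s, 2 mm at 0.15 m/s, and drops after 3 to 9 raps
- core_center (a point): centre of that wheel, 11 mm above its underside
- wheel0: beech toy wheel, a disc 50 mm in diameter and 22 mm thick, about 35 g; origin at the centre of its underside, z along its axis. Lies loose on the bench; may be absent
- wheel0_center (a point): centre of that wheel, 11 mm above its underside
- wheel1: beech toy wheel, a disc 50 mm in diameter and 22 mm thick, about 35 g; origin at the centre of its underside, z along its axis. Lies loose on the bench; may be absent
- wheel1_center (a point): centre of that wheel, 11 mm above its underside
- wheel2: beech toy wheel, a disc 50 mm in diameter and 22 mm thick, about 35 g; origin at the centre of its underside, z along its axis. Lies loose on the bench; may be absent
- wheel2_center (a point): centre of that wheel, 11 mm above its underside
- block: fixed wooden striking block, 180 x 180 mm, 30 mm high; origin at the centre of its underside
- gauge: bridge gauge with a dial, 0.45 kg, on two legs: bridge 100 mm in y, 40 mm in x, z = 50 to 66 mm; legs 12 mm thick at y = +-44 mm, so 76 mm clear between them; round handle 26 mm in diameter from z = 66 to 116 mm, by which to hold it; origin midway between the legs, level with their soles. The sprung foot in the middle is 18 mm wide, its tip 8 mm above the soles when free
- gauge_foot (a joint): how far the gauge's sprung foot is pushed up (m): 0 when free, up to 0.030; with the soles on the surface on which a part lies it reads the part's height minus 8 mm, 0.014 for a wheel lying flat; the spring then pushes with about 2.6 N, less than the gauge's weight
- mat: fixed black rubber mat, 130 mm in x by 340 mm in y, 4 mm thick, the place of the saw and the gauge; origin at the centre of its underside. The two saws and the gauge stand on it in a row along its y, 105 mm apart, in any order
- tray: fixed plywood tray for the wheels, 190 mm in x by 250 mm in y outside, walls 6 mm thick and 22 mm high, floor 6 mm thick; origin at the centre of its underside
- small_saw: smaller empty hole saw on the mat (42 mm cup, 40 mm high, 10 mm shank up to 104 mm); origin at the centre of its mouth; to be left alone
- sanding_block: cork sanding block 70 x 45 x 35 mm; leave alone
- offcut: wood offcut 90 x 40 x 25 mm; leave alone
- offcut2: plywood offcut 50 x 50 x 40 mm; leave alone
There are look-alikes about, which are no part of the job. What is shaped like the wheel1 but turquoise is not meant.

How it is judged:
By the outcome, as a careful person would: the job done as asked, in the order asked, and still so for the second after the job is handed in, with the robot touching nothing.
Of wheel0, wheel1, wheel2 only 1 to 3 are there at a start; the rules pass over those that are not, and their reading is None.
At some moment in a run one of wheel0, wheel1, wheel2 may be knocked a few centimetres aside while the robot is not near it.
It also fails if it takes over 210 s, if anything falls off the work surface, if the arm or the gripper's body presses on something with over 40 N, if the wrist force passes 120 N, or if a joint passes its speed limit or range.

ROBOT

A 7-joint arm with a two-finger parallel gripper is mounted at the origin on the work surface. World frame = base frame: x ahead of the robot, y to its left, z up, the work surface at z = 0. Lengths are in m, angles in rad, forces in N, time in s.
With the tool pointing down it reaches from about 0.425 to 0.875 m from the base axis. Payload 9.9 kg.
Tool frame: the origin (TCP) lies at the very end of the fingers, on their centre line; the grasp point (between the pads) lies 19 mm behind it (r.grasp_offset is the distance from the TCP to the grasp point, in m); z points along the fingers, x is the direction in which the jaws open and shut, and the axes are right-handed (so a half turn about z gives the same grasp; the last joint's range is limited). The gripper opens to 85 mm and grips with 20 to 120 N. Pads are 22 mm wide; open, the fingers measure 114 mm over their backs; the gripper's body (76 mm by 85 mm) begins 54 mm behind the grasp point. The pads swing forward as they close: fully open they stand 13 mm farther back than shut.
Start: joints at [-1.419, 0.576, 0.025, 1.437, -0.015, 1.129, -0.057], TCP at [0.158, 0.656, 0.231] pointing down, gripper open.
Joint ranges: [-2.76, 2.76], [-0.34, 2.15], [-1.52, 1.57], [0.19, 2.46], [-1.09, 4.23], [0.17, 1.99], [-2.82, 2.82]. Speed limits (rad/s): [2.22, 2.22, 3.01, 3.01, 3.14, 3.14, 3.14].

INTERFACE

Orientations are given as a unit quaternion [w, x, y, z].
In Python, from rig import monitor, eyes, finish_job, r gives the robot as it stands.
- The arm moves only by the tool step_arm, never from a script. Its argument "motion" is text: rows parted by semicolons, each of 7 numbers parted by spaces: the turn, a rotation vector about the tool's x, y, z in degrees, then the shift along the tool's x, y, z in cm, then the closure, from 0 (fully open) to 1 (shut). In form: rx ry rz tx ty tz hand; .... A call has 1 to 8 rows; each row is the pose to reach, as a shift and turn from the pose commanded when the call began, along the tool's axes at that moment; what a row does not reach only later rows make up. A row lasts 1/8 s, in which the tool goes at most 62.5 mm and 10.7 degrees, less where a joint would pass 70% of its speed; a pose out of reach is approached as far as the arm can. A call with a gripper value outside its range is refused whole. The fingers move at their own pace and stop on an object; the grip force is fixed at half the most. Time passes only in rows, so rows that repeat a pose let the fingers close. It gives the time, the measured TCP pose, the force and the opening at its end, in the units of the state.
- monitor.read_state(): the state, without advancing time (a new reading comes with each control period).
- eyes.snapshot(name): name is "side" or "top" or "wrist"; returns the picture (384x512x3 uint8, red, green, blue); there is no depth.
- eyes.camera_info(name): a dict with "vfov" (degrees; the focal length in pixels is half the picture's height over the tangent of half this angle, whatever the lens; pixels are square), "cx", "cy" (the principal point, pixels), "position" and "attitude" of the camera in the world. Camera axes: x right, y down, z forward; pixel columns grow to the right and rows downward; lengths in m; the calibration is good to about 2 mm. A picture is of the moment at which its call begins: read the wrist's pose just before it. camera_info takes no time and is no camera call; for the wrist camera it gives the pose at the moment of the call.
- finish_job(): hands the job in, once; it reports no verdict.
The state is a dict: "t": time; "joints": joint angles; "qd": joint speeds; "joint_torque": joint torques, N m; "position": TCP position; "eef_rot": TCP orientation; "contact_force": force on the tool from outside, world axes, zero at the start; "ft_torque": the same for the moment, N m; "gripper_width": finger opening in m.
Only numpy, scipy, OpenCV 4.12 (cv2) and the standard library are available. Lean on these libraries where they do the work, as an engineer would, in place of code of your own. Each camera call takes 0.05 s, during which the arm holds its last target.

## Working session

There is one attempt and no reset: what is moved stays moved. The work goes in short steps, Python scripts to look and compute and a tool call to move; the robot and the scene stay as the last step left them, time stands still between calls to the robot, and variables do not carry over. Pictures are saved under pics/ and viewed, and the job is handed in when it is done.

Besides the shell and the picture viewer there is one more tool, called by a JSON object that holds its "method" and its "body", one argument or row to a line. step_arm: Moves the arm, as the interface text tells. Its arguments: {"type":"object","properties":{"motion":{"type":"string"}},"required":["motion"]}

```bash
mkdir -p pics; ls
python3 - <<'E'
from rig import monitor, eyes, r
import cv2
s=monitor.read_state()
print(s)
for n in ["side","top","wrist"]:
    print(n,eyes.camera_info(n))
    cv2.imwrite(f"pics/{n}0.png",eyes.snapshot(n)[:,:,::-1])
E
```

```text
pics
{'t': 0.0, 'joints': array([-1.41878842,  0.5765173 ,  0.02485519,  1.43788469, -0.01500298,
        1.12898886, -0.05647669]), 'qd': array([-0.00058507,  0.00134118, -0.00066023, -0.0004931 ,  0.00018118,
        0.0001345 , -0.00085252]), 'joint_torque': array([ 6.90161542e-04, -7.65758085e+01,  2.25102961e+00, -2.85951322e+01,
        1.54508109e-02,  1.30164452e-02,  2.09705678e-05]), 'position': array([0.15759604, 0.65589563, 0.23046109]), 'eef_rot': array([ 5.32793854e-04,  7.85360420e-01,  6.19038254e-01, -6.05744383e-04]), 'contact_force': array([-0.06453122,  0.74239037,  1.45344853]), 'ft_torque': array([-0.0041961 ,  0.03915274, -0.00206318]), 'gripper_width': 0.08501655138588872}
side {'vfov': 44.410288273029124, 'cx': 259.4942481905586, 'cy': 193.33362869038842, 'position': array([ 0.46391378, -0.89600894,  0.7675692 ]), 'attitude': array([-0.44309332,  0.89456258, -0.05424901,  0.02198048])}
top {'vfov': 54.39776155733734, 'cx': 258.5185015983532, 'cy': 192.0665607753004, 'position': array([0.47290343, 0.01711   , 1.19362585]), 'attitude': array([-0.02902968,  0.7141324 , -0.69910754,  0.02051442])}
wrist {'vfov': 61.92710596860642, 'cx': 257.9983316568388, 'cy': 186.04668349786468, 'position': array([0.08811694, 0.6727783 , 0.37230261]), 'attitude': array([0.11264701, 0.77691787, 0.6130754 , 0.08858797])}
```

View pics/top0.png

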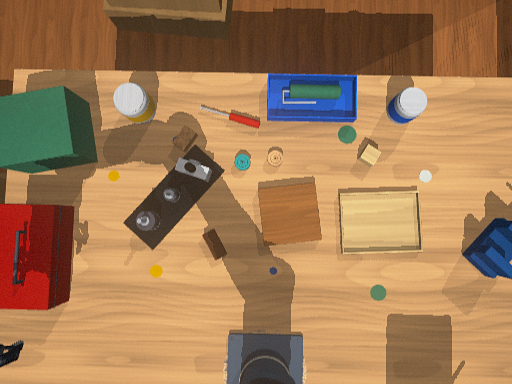

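View pics/side0.png

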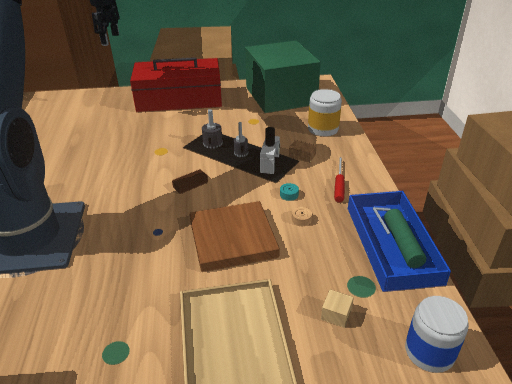

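View pics/wrist0.png

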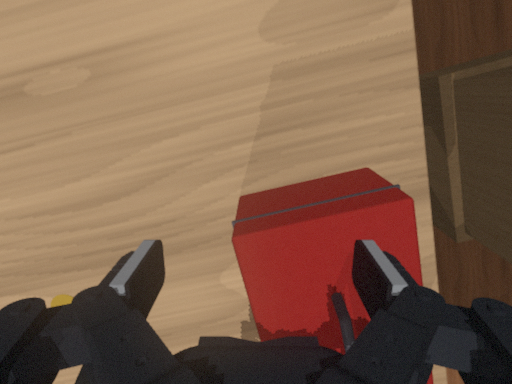

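```bash
cat > h.py <<'E'
import numpy as np, cv2
from scipy.spatial.transform import Rotation as R
from rig import monitor, eyes, r
def rot(q): return R.from_quat([q[1],q[2],q[3],q[0]])
def cam(n):
    c=eyes.camera_info(n); c['R']=rot(c['attitude']).as_matrix(); c['f']=192/np.tan(np.radians(c['vfov']/2)); return c
def pt(c,u,v,z):
    d=c['R']@np.array([(u-c['cx'])/c['f'],(v-c['cy'])/c['f'],1]); p=c['position']; return p+d*(z-p[2])/d[2]
def px(c,P):
    q=c['R'].T@(np.array(P)-c['position']); return c['f']*q[:2]/q[2]+[c['cx'],c['cy']]
def goal(x,y,z,yaw=None,s=None):
    """row to reach TCP (x,y,z), tool down with tool x axis at world angle yaw (deg)"""
    s=s or monitor.read_state(); T=rot(s['eef_rot']).as_matrix(); p=s['position']
    if yaw is None: yaw=np.degrees(np.arctan2(T[1,0],T[0,0]))
    cur=np.degrees(np.arctan2(T[1,0],T[0,0]))
    d=(yaw-cur+90)%180-90; a=np.radians(cur+d)
    X=np.array([np.cos(a),np.sin(a),0]); Z=np.array([0,0,-1.]); G=np.c_[X,np.cross(Z,X),Z]
    rv=np.degrees(R.from_matrix(T.T@G).as_rotvec()); t=T.T@(np.array([x,y,z])-p)*100
    return np.round(rv,1),np.round(t,2)
def st():
    s=monitor.read_state(); T=rot(s['eef_rot']).as_matrix()
    print('t %.2f'%s['t'],'p',s['position'].round(4),'yaw %.1f'%np.degrees(np.arctan2(T[1,0],T[0,0])),'tilt',T[:2,2].round(4),'F',s['contact_force'].round(1),'w %.4f'%s['gripper_width'],'q',s['joints'].round(2))
    return s
def snap(n,name,crop=None,k=1):
    im=eyes.snapshot(n); a=im if crop is None else im[crop[1]:crop[3],crop[0]:crop[2]]
    if k!=1: a=cv2.resize(a,None,fx=k,fy=k,interpolation=cv2.INTER_CUBIC)
    cv2.imwrite(f'pics/{name}.png',np.ascontiguousarray(a[:,:,::-1])); return im
E
python3 - <<'E'
from h import *
a=cv2.imread('pics/top0.png')
cv2.imwrite('pics/top0c.png',cv2.resize(a[100:300,80:280],None,fx=3,fy=3,interpolation=cv2.INTER_CUBIC))
cv2.imwrite('pics/top0d.png',cv2.resize(a[60:310,240:506],None,fx=2.2,fy=2.2,interpolation=cv2.INTER_CUBIC))
a=cv2.imread('pics/side0.png')
cv2.imwrite('pics/side0c.png',cv2.resize(a[60:280,140:400],None,fx=2.7,fy=2.7,interpolation=cv2.INTER_CUBIC))
c=cam('top')
for n,u,v,z in [('saw',147,219,0),('small',171,194,0),('gauge',193,168,0),('wheel',275,157,.022),('turq',243,162,.022),('block',290,210,.03),('tray',380,221,.0)]: print(n,pt(c,u,v,z).round(3))
st()
E
```

```text
saw [0.463 0.387 0.   ]
small [0.544 0.313 0.   ]
gauge [0.63  0.245 0.   ]
wheel [ 0.667 -0.018  0.022]
turq [0.649 0.083 0.022]
block [ 0.501 -0.067  0.03 ]
tray [ 0.473 -0.355  0.   ]
t 0.15 p [0.1576 0.656  0.2306] yaw 76.5 tilt [-0.0003 -0.0013] F [-0.   0.1 -0.3] w 0.0855 q [-1.42  0.58  0.02  1.44 -0.02  1.13 -0.06]
```

View pics/top0c.png

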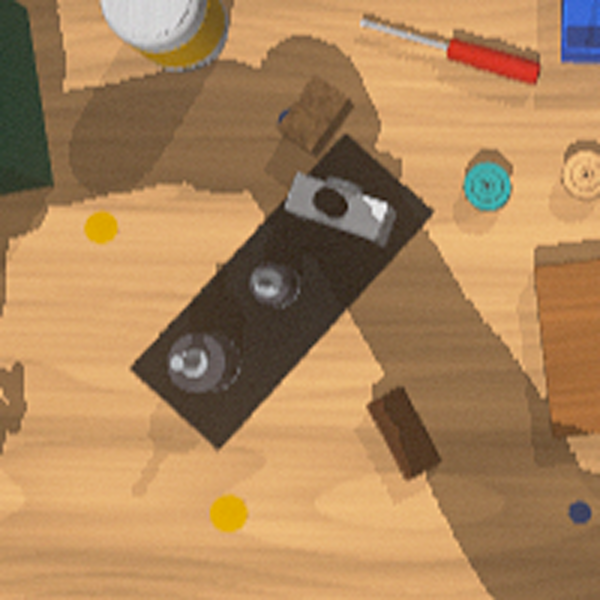

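View pics/top0d.png

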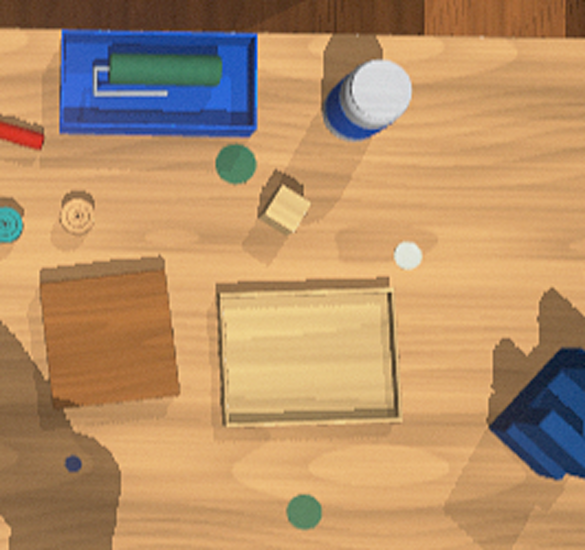

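View pics/side0c.png

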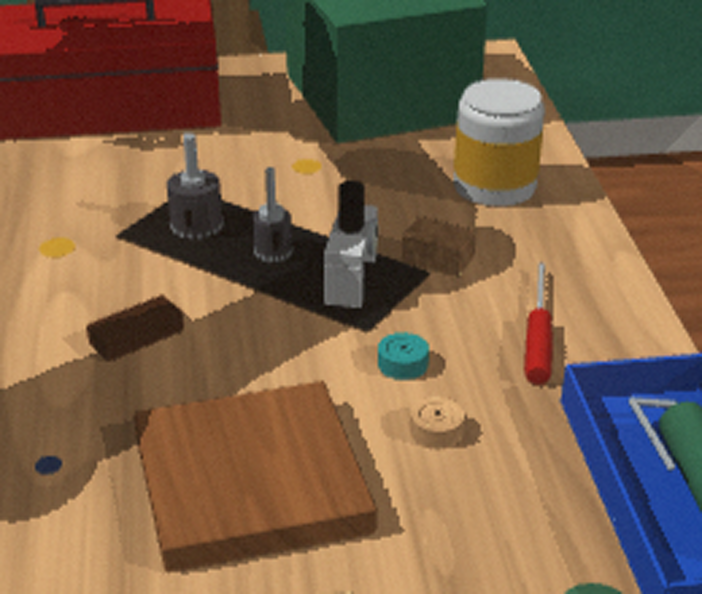

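Run:
```python
from h import *
print(goal(0.47,0.36,0.26,50))
```

```text
(array([ 0. ,  0.1, 26.5]), array([-21.49,  37.29,  -2.91]))
```

{"method": "step_arm", "body": {
  "motion": "0 0 27 -21.5 37.3 -2.9 0; 0 0 27 -21.5 37.3 -2.9 0; 0 0 27 -21.5 37.3 -2.9 0; 0 0 27 -21.5 37.3 -2.9 0; 0 0 27 -21.5 37.3 -2.9 0; 0 0 27 -21.5 37.3 -2.9 0; 0 0 27 -21.5 37.3 -2.9 0; 0 0 27 -21.5 37.3 -2.9 0"
}}

```text
t: 1.15
position: [0.4742, 0.3552, 0.2606]
eef_rot: [0.001, 0.91, 0.415, 0.001]
contact_force: [0.3, 0.8, 0.4]
gripper_width: 0.0852
```

Run:
```python
from h import *
st(); print(cam('wrist')); snap('wrist','w1',k=1.5); snap('top','t1');
```

```text
t 1.15 p [0.4742 0.3552 0.2606] yaw 49.0 tilt [ 0.0022 -0.0018] F [0.3 0.8 0.4] w 0.0852 q [-0.86  0.43  0.2   1.63 -0.09  1.09  0.23]
{'vfov': 61.92710596860642, 'cx': 257.9983316568388, 'cy': 186.04668349786468, 'position': array([0.41997371, 0.40249939, 0.40219845]), 'attitude': array([0.1311335 , 0.90024852, 0.41072402, 0.06051766]), 'R': array([[ 0.65528679,  0.72363559,  0.21668121],
       [ 0.75537916, -0.62821958, -0.18639336],
       [ 0.00124251,  0.28581758, -0.95828324]]), 'f': np.float64(320.0025768190635)}
```

View pics/w1.png

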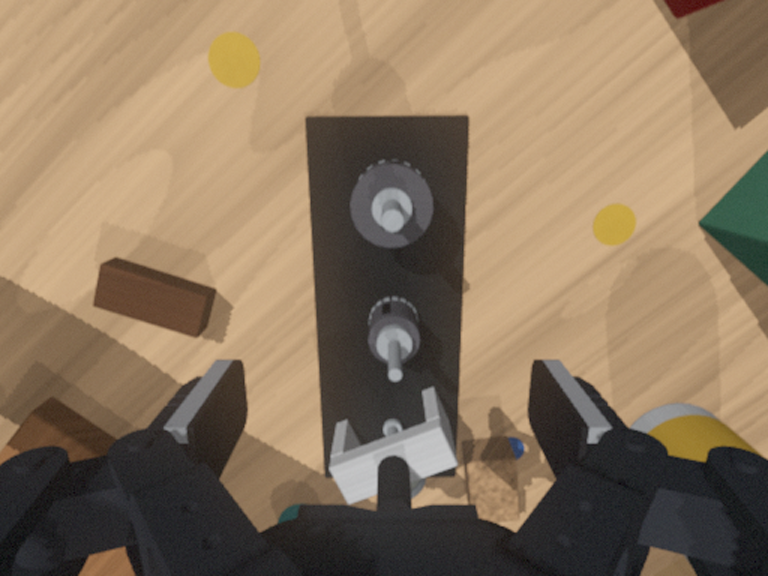

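Run:
```python
from h import *
im=snap('wrist','w2',crop=(190,70,330,350),k=2)
im=cv2.imread('pics/w2.png')
c=cam('wrist'); s=st()
a=eyes.snapshot('wrist')[90:180,210:310,::-1]
cv2.imwrite('pics/w3.png',cv2.resize(a,None,fx=6,fy=6,interpolation=cv2.INTER_CUBIC))
a=eyes.snapshot('wrist')[255:340,205:315,::-1]
cv2.imwrite('pics/w4.png',cv2.resize(a,None,fx=6,fy=6,interpolation=cv2.INTER_CUBIC))
for P in [(392,205,.06),(392,218,.118),(391,219,.118)]:
    print(pt(c,P[0]/1.5,P[1]/1.5,P[2]).round(4))
```

```text
t 1.30 p [0.4694 0.3608 0.26  ] yaw 49.5 tilt [-0.001   0.0002] F [-0.3  0.4 -0.8] w 0.0855 q [-0.86  0.43  0.2   1.63 -0.09  1.09  0.22]
[0.4526 0.3805 0.06  ]
[0.4521 0.3801 0.118 ]
[0.4522 0.3792 0.118 ]
```

View pics/w3.png

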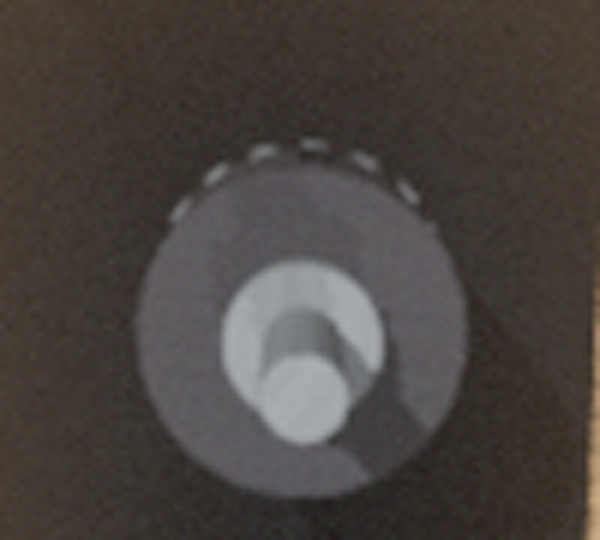

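View pics/w4.png

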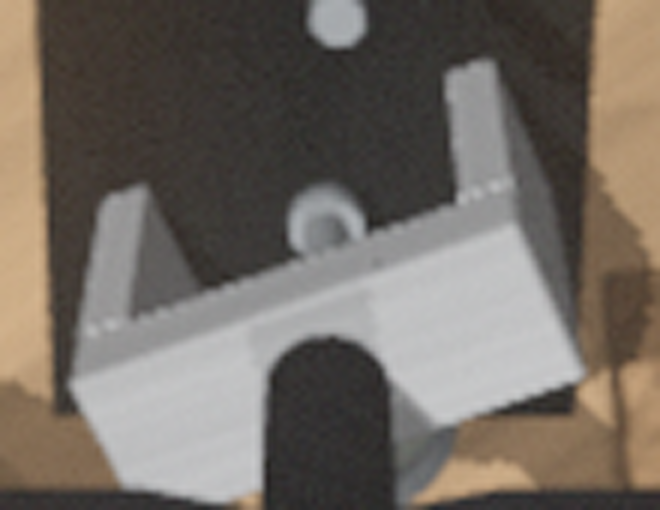

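Run:
```python
from h import *
c=cam('wrist')
A=pt(c,260.1,144.9,.06);B=pt(c,260.4,156.2,.118);print(A,B)
q=[pt(c,205+u/6,255+v/6,.07) for u,v in [(73,382),(512,222),(583,375)]]
print(q, np.linalg.norm(q[1]-q[0]),np.linalg.norm(q[2]-q[1]))
d=q[0]-q[1]; print('gauge y ang',np.degrees(np.arctan2(d[1],d[0])),'ctr',(q[0]+q[2])/2)
m=(A+B)/2
print(goal(m[0],m[1],0.16,49.5), goal(m[0],m[1],0.077,49.5))
```

```text
[0.4579311  0.37444664 0.06      ] [0.45856803 0.37372429 0.118     ]
[array([0.58654763, 0.19642824, 0.07      ]), array([0.61525359, 0.2887857 , 0.07      ]), array([0.65296201, 0.27723249, 0.07      ])] 0.09671573393755041 0.03943857920879161
gauge y ang -107.26595582532033 ctr [0.61975482 0.23683036 0.07      ]
(array([-0. ,  0. ,  0.1]), array([ 0.28, -1.62, 10.  ])) (array([-0. ,  0. ,  0.1]), array([ 0.28, -1.61, 18.3 ]))
```

{"method": "step_arm", "body": {
  "motion": "0 0 0 0.3 -1.6 5 0; 0 0 0 0.3 -1.6 10 0; 0 0 0 0.3 -1.6 14 0; 0 0 0 0.3 -1.6 16.5 0; 0 0 0 0.3 -1.6 17.8 0; 0 0 0 0.3 -1.6 18.2 0; 0 0 0 0.3 -1.6 18.2 0; 0 0 0 0.3 -1.6 18.2 0"
}}

```text
t: 2.4
position: [0.4604, 0.3732, 0.0793]
eef_rot: [-0.0, 0.908, 0.419, 0.001]
contact_force: [0.5, -0.2, 0.6]
gripper_width: 0.0852
```

Run:
```python
from h import *
st(); snap('wrist','w5',k=1.5)
```

```text
t 2.40 p [0.4604 0.3732 0.0793] yaw 49.5 tilt [0.0012 0.0011] F [ 0.5 -0.2  0.6] w 0.0852 q [-0.86  0.63  0.15  1.84 -0.14  0.68  0.24]
```

View pics/w5.png

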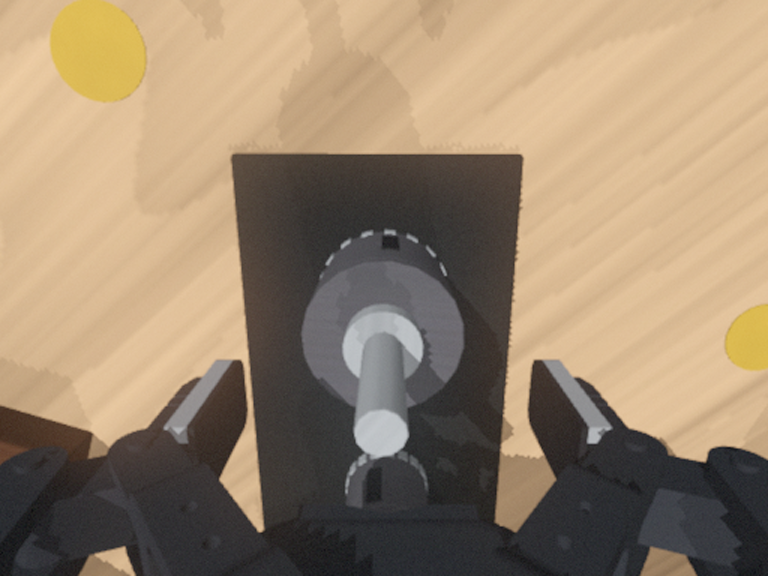

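{"method": "step_arm", "body": {
  "motion": "0 0 0 -0.1 0 0 0.4; 0 0 0 -0.1 0 0 0.7; 0 0 0 -0.1 0 0 1; 0 0 0 -0.1 0 0 1; 0 0 0 -0.1 0 0 1; 0 0 0 -0.1 0 0 1; 0 0 0 -0.1 0 0 1; 0 0 0 -0.1 0 0 1"
}}

```text
t: 3.45
position: [0.4593, 0.3721, 0.0784]
eef_rot: [-0.0, 0.908, 0.419, 0.0]
contact_force: [-0.4, -0.4, 4.7]
gripper_width: 0.0122
```

Run:
```python
from h import *
st(); 
c=cam('top'); im=eyes.snapshot('top')
# block/ tray corners via top image zoom
cv2.imwrite('pics/blk.png',cv2.resize(im[165:265,245:435,::-1],None,fx=4,fy=4,interpolation=cv2.INTER_CUBIC))
```

```text
t 3.45 p [0.4593 0.3721 0.0784] yaw 49.5 tilt [0.0002 0.0001] F [-0.4 -0.4  4.7] w 0.0122 q [-0.86  0.63  0.15  1.84 -0.14  0.68  0.24]
```

View pics/blk.png

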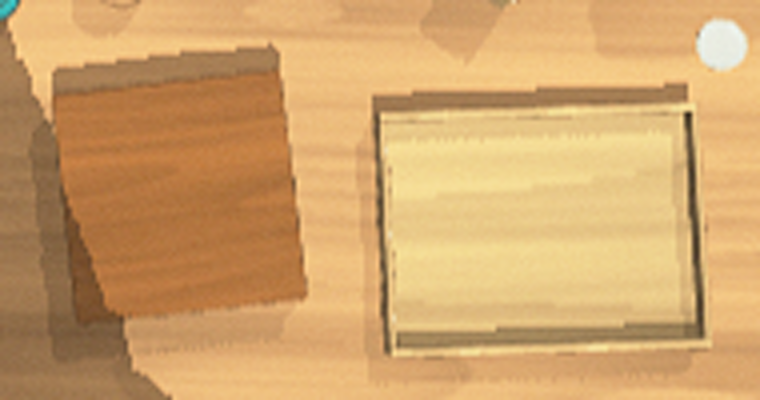

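Run:
```python
from h import *
c=cam('top')
for z,L in [(.03,[(52,95),(278,70),(306,297),(76,323)]),(.022,[(374,110),(692,104),(710,345),(388,353)])]:
    P=np.array([pt(c,245+u/4-.4,165+v/4-.4,z) for u,v in L]); print(P.round(3),P.mean(0).round(4)); print([np.linalg.norm(P[i]-P[i-1]).round(3) for i in range(4)])
    d=P[1]-P[0]; print(np.degrees(np.arctan2(d[1],d[0])))
```

```text
[[ 0.566  0.035  0.03 ]
 [ 0.589 -0.141  0.03 ]
 [ 0.414 -0.164  0.03 ]
 [ 0.39   0.013  0.03 ]] [ 0.4896 -0.0644  0.03  ]
[np.float64(0.178), np.float64(0.178), np.float64(0.177), np.float64(0.179)]
-82.47861539434525
[[ 0.56  -0.217  0.022]
 [ 0.57  -0.466  0.022]
 [ 0.383 -0.478  0.022]
 [ 0.371 -0.23   0.022]] [ 0.4712 -0.3476  0.022 ]
[np.float64(0.189), np.float64(0.248), np.float64(0.187), np.float64(0.249)]
-87.71864198617834
```

{"method": "step_arm", "body": {
  "motion": "0 0 0 0 0 -0.2 1; 0 0 0 0 0 -0.7 1; 0 0 0 0 0 -1.5 1; 0 0 0 0 0 -2.5 1; 0 0 0 0 0 -3.6 1; 0 0 0 0 0 -4.7 1; 0 0 0 0 0 -5.5 1; 0 0 0 0 0 -6 1"
}}

```text
t: 4.5
position: [0.4594, 0.3722, 0.1389]
eef_rot: [-0.0, 0.908, 0.419, 0.0]
contact_force: [-0.6, -0.2, -3.7]
gripper_width: 0.0126
```

Run:
```python
from h import *
st(); print(goal(0.495,-0.064,0.139,49.5)); snap('side','s1',crop=(140,60,400,280),k=2.7)
```

```text
t 4.50 p [0.4594 0.3722 0.1389] yaw 49.5 tilt [0.0004 0.0004] F [-0.6 -0.2 -3.7] w 0.0126 q [-0.87  0.55  0.17  1.79 -0.12  0.81  0.22]
(array([ 0., -0., -0.]), array([-3.085e+01,  3.104e+01, -2.000e-02]))
```

View pics/s1.png

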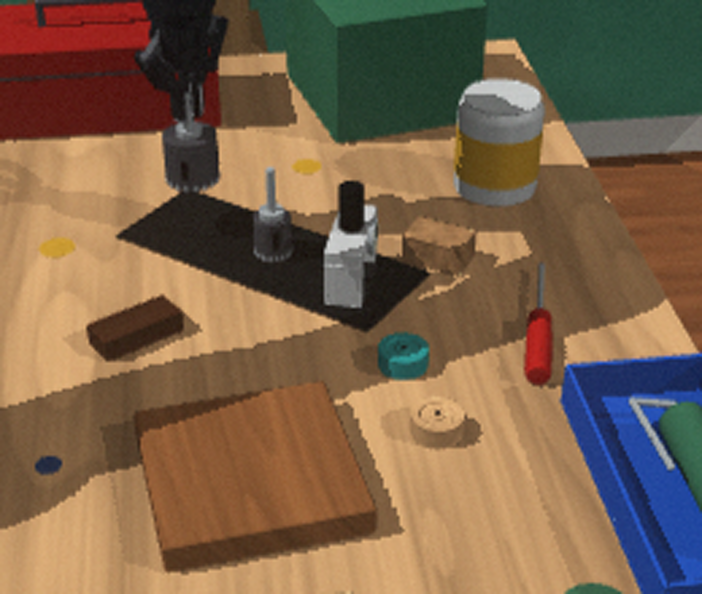

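{"method": "step_arm", "body": {
  "motion": "0 0 0 -0.6 0.6 0 1; 0 0 0 -2.2 2.2 0 1; 0 0 0 -4.6 4.6 0 1; 0 0 0 -7.8 7.8 0 1; 0 0 0 -11.2 11.2 0 1; 0 0 0 -14.8 14.8 0 1; 0 0 0 -18 18 0 1; 0 0 0 -20.6 20.6 0 1"
}}

```text
t: 5.55
position: [0.4812, 0.0776, 0.1383]
eef_rot: [0.0, 0.909, 0.417, -0.0]
contact_force: [-0.0, 0.7, -2.9]
gripper_width: 0.0121
```

{"method": "step_arm", "body": {
  "motion": "0 0 0 -2 2.1 0 1; 0 0 0 -4 4.2 0 1; 0 0 0 -6 6.2 0 1; 0 0 0 -7.8 8 0 1; 0 0 0 -9.2 9.4 0 1; 0 0 0 -10 10.2 0 1; 0 0 0 -10.3 10.4 0 1; 0 0 0 -10.3 10.4 0 1"
}}

```text
t: 6.55
position: [0.4939, -0.064, 0.1382]
eef_rot: [-0.0, 0.908, 0.419, -0.0]
contact_force: [0.3, -0.5, -3.5]
gripper_width: 0.0124
```

Run:
```python
from h import *
st(); print(goal(0.495,-0.064,0.139,49.5)); snap('side','s2',crop=(140,60,400,280),k=2.7); snap('wrist','w6',k=1.5)
```

```text
t 6.55 p [ 0.4939 -0.064   0.1382] yaw 49.5 tilt [-0.0003  0.0002] F [ 0.3 -0.5 -3.5] w 0.0124 q [-0.08  0.44  0.16  2.02 -0.11  0.69  1.01]
(array([-0.,  0., -0.]), array([ 0.07,  0.08, -0.08]))
```

View pics/s2.png

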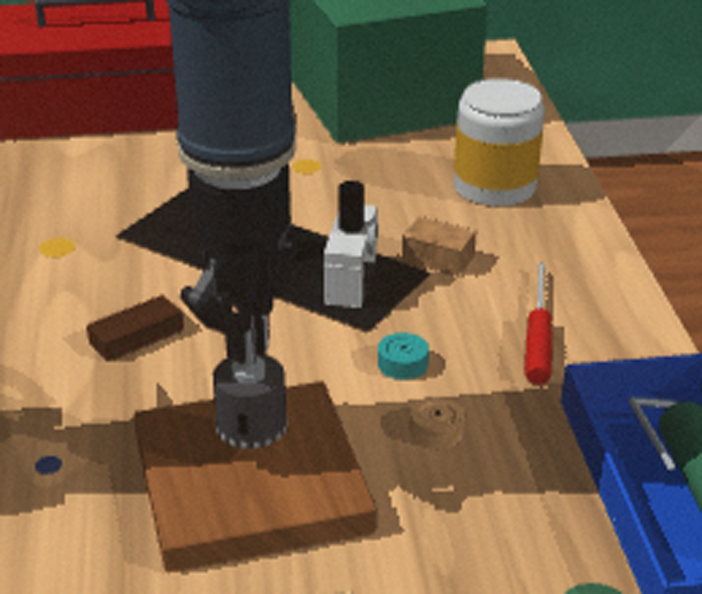

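View pics/w6.png

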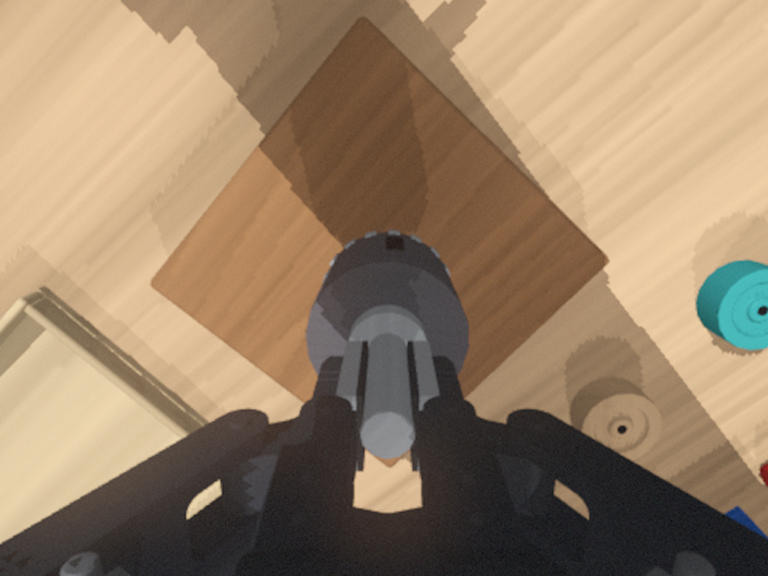

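{"method": "step_arm", "body": {
  "motion": "0 0 0 0 0 0.3 1; 0 0 0 0 0 0.8 1; 0 0 0 0 0 1.3 1; 0 0 0 0 0 1.7 1; 0 0 0 0 0 1.9 1; 0 0 0 0 0 1.9 1"
}}

```text
t: 7.4
position: [0.4942, -0.0643, 0.1191]
eef_rot: [-0.0, 0.908, 0.419, -0.0]
contact_force: [0.3, -0.1, -3.5]
gripper_width: 0.0127
```

{"method": "step_arm", "body": {
  "motion": "0 0 0 0 0 0.2 1; 0 0 0 0 0 1.7 1"
}}

```text
t: 7.65
position: [0.4954, -0.0643, 0.1032]
eef_rot: [0.001, 0.908, 0.419, 0.001]
contact_force: [-6.5, 4.4, 46.6]
gripper_width: 0.0127
```

{"method": "step_arm", "body": {
  "motion": "0 0 0 0 0 -0.1 1; 0 0 0 0 0 -0.8 1; 0 0 0 0 0 -1.4 1; 0 0 0 0 0 -1.7 1; 0 0 0 0 0 -1.7 1"
}}

```text
t: 8.28
position: [0.4944, -0.0642, 0.1197]
eef_rot: [0.0, 0.908, 0.419, 0.0]
contact_force: [0.6, -0.4, -3.2]
gripper_width: 0.0122
```

Run:
```python
from h import *
st();snap('wrist','w7',k=1.5);snap('side','s3',crop=(200,180,300,280),k=6)
```

```text
t 8.28 p [ 0.4944 -0.0642  0.1197] yaw 49.5 tilt [ 0.0007 -0.    ] F [ 0.6 -0.4 -3.2] w 0.0122 q [-0.07  0.47  0.15  2.04 -0.11  0.64  1.02]
```

View pics/s3.png

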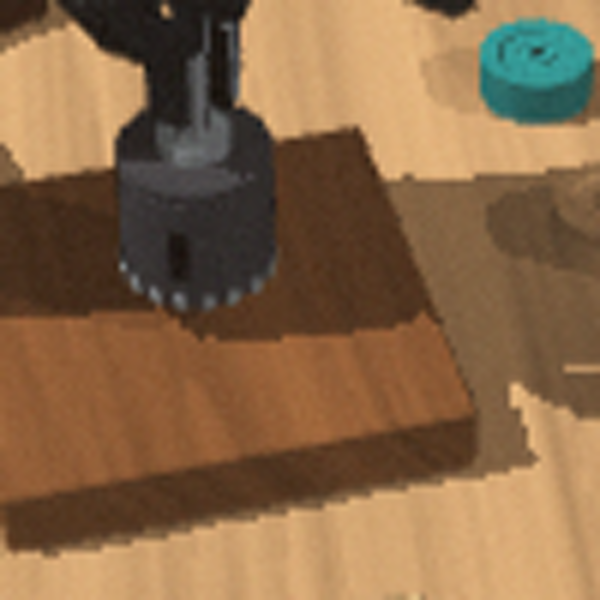

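{"method": "step_arm", "body": {
  "motion": "0 0 0 0 0 0.1 1; 0 0 0 0 0 1.6 1; 0 0 0 0 0 1 1; 0 0 0 0 0 0 1; 0 0 0 0 0 0.1 1; 0 0 0 0 0 1.6 1; 0 0 0 0 0 1 1; 0 0 0 0 0 0 1"
}}

```text
t: 9.38
position: [0.4942, -0.0644, 0.1201]
eef_rot: [-0.0, 0.908, 0.418, -0.0]
contact_force: [0.5, -1.0, -2.5]
gripper_width: 0.0122
```

Run:
```python
from h import *
st();snap('side','s4',crop=(200,180,300,280),k=6)
```

```text
t 9.38 p [ 0.4942 -0.0644  0.1201] yaw 49.5 tilt [-0.0002 -0.0001] F [ 0.5 -1.  -2.5] w 0.0122 q [-0.07  0.47  0.15  2.04 -0.11  0.65  1.02]
```

View pics/s4.png

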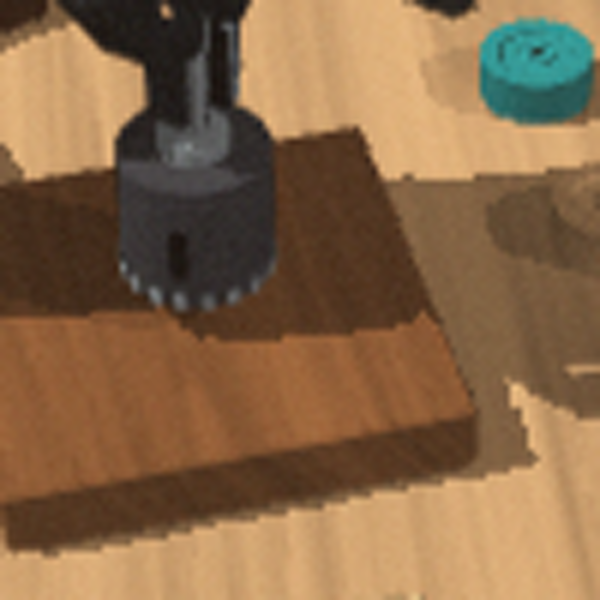

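{"method": "step_arm", "body": {
  "motion": "0 0 0 0 0 0.1 1; 0 0 0 0 0 1.7 1; 0 0 0 0 0 1 1; 0 0 0 0 0 0 1; 0 0 0 0 0 0.1 1; 0 0 0 0 0 1.7 1; 0 0 0 0 0 1 1; 0 0 0 0 0 0 1"
}}

```text
t: 10.42
position: [0.4943, -0.0643, 0.1202]
eef_rot: [-0.0, 0.908, 0.419, -0.0]
contact_force: [0.4, 0.3, -3.7]
gripper_width: 0.0125
```

Run:
```python
from h import *
st();snap('side','s5',crop=(200,180,300,280),k=6)
```

```text
t 10.43 p [ 0.4943 -0.0643  0.1202] yaw 49.5 tilt [-0.0002 -0.0001] F [ 0.4  0.3 -3.7] w 0.0125 q [-0.07  0.47  0.15  2.04 -0.11  0.65  1.02]
```

View pics/s5.png

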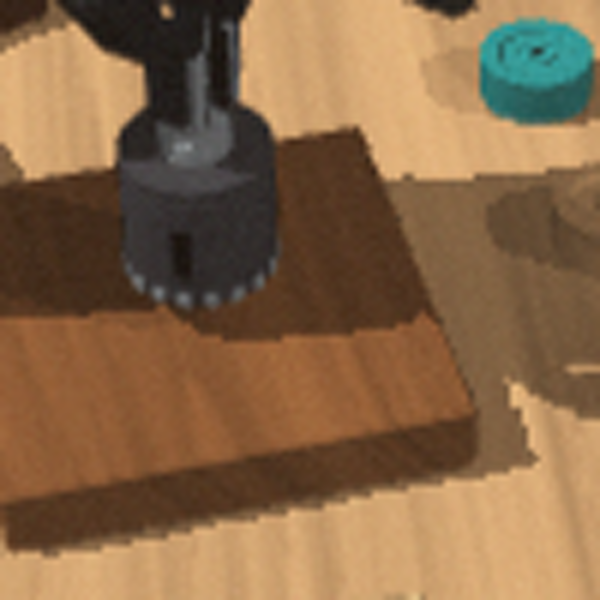

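{"method": "step_arm", "body": {
  "motion": "0 0 0 0 0 0.1 1; 0 0 0 0 0 1.8 1"
}}

```text
t: 10.72
position: [0.4953, -0.0643, 0.1023]
eef_rot: [0.001, 0.908, 0.419, 0.001]
contact_force: [0.3, -0.0, -3.6]
gripper_width: 0.0127
```

{"method": "step_arm", "body": {
  "motion": "0 0 0 0 0 -0.7 1; 0 0 0 0 0 -1.7 1; 0 0 0 0 0 -1.7 1; 0 0 0 0 0 -0.1 1; 0 0 0 0 0 -0.7 1; 0 0 0 0 0 -1.7 1; 0 0 0 0 0 -1.7 1"
}}

```text
t: 11.6
position: [0.4952, -0.0644, 0.1199]
eef_rot: [0.001, 0.908, 0.419, 0.001]
contact_force: [-1.2, 0.1, -4.3]
gripper_width: 0.0125
```

Run:
```python
from h import *
st();snap('side','s6',crop=(200,180,300,280),k=6)
```

```text
t 11.60 p [ 0.4952 -0.0644  0.1199] yaw 49.5 tilt [ 0.0027 -0.0002] F [-1.2  0.1 -4.3] w 0.0125 q [-0.07  0.47  0.15  2.04 -0.12  0.64  1.02]
```

View pics/s6.png

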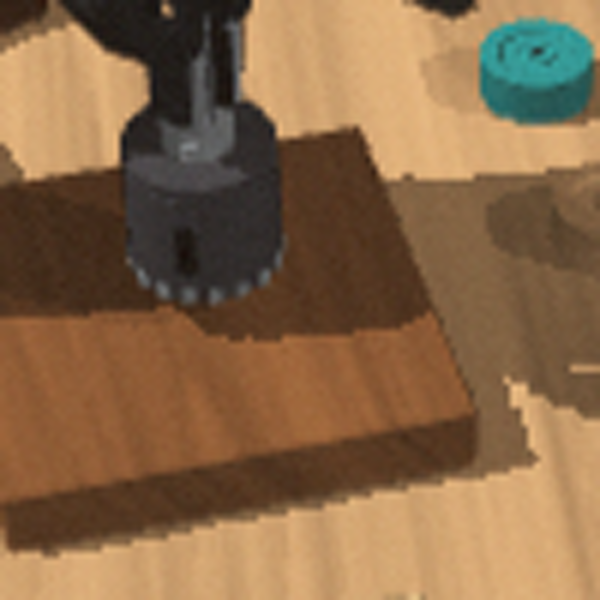

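Run:
```python
from h import *
st();snap('wrist','w8',k=1.5)
```

```text
t 11.65 p [ 0.4949 -0.0643  0.1194] yaw 49.5 tilt [ 0.002  -0.0001] F [ 0.7  0.7 -3.7] w 0.0126 q [-0.07  0.47  0.15  2.04 -0.12  0.64  1.02]
```

View pics/w8.png

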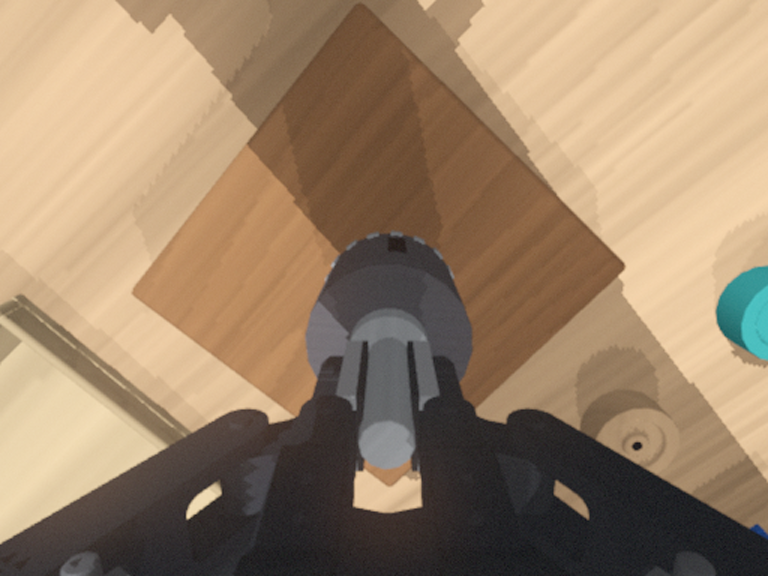

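{"method": "step_arm", "body": {
  "motion": "0 0 0 0 0 0.8 1; 0 0 0 0 0 1.5 1; 0 0 0 0 0 1.7 1; 0 0 0 0 0 1.8 1; 0 0 0 0 0 1.8 1"
}}

```text
t: 12.32
position: [0.4941, -0.0642, 0.1004]
eef_rot: [-0.0, 0.908, 0.419, -0.0]
contact_force: [-1.3, 0.8, 0.4]
gripper_width: 0.0125
```

{"method": "step_arm", "body": {
  "motion": "0 0 0 0 0 0.05 1; 0 0 0 0 0 0.1 1"
}}

```text
t: 12.58
position: [0.4943, -0.064, 0.1002]
eef_rot: [-0.0, 0.908, 0.419, 0.0]
contact_force: [-5.6, 2.4, 19.5]
gripper_width: 0.0121
```

{"method": "step_arm", "body": {
  "motion": "0 0 0 0 0 0.05 1; 0 0 0 0 0 0.1 1"
}}

```text
t: 12.82
position: [0.4947, -0.0638, 0.0997]
eef_rot: [0.0, 0.908, 0.419, 0.001]
contact_force: [-8.4, 4.5, 25.9]
gripper_width: 0.0127
```

{"method": "step_arm", "body": {
  "motion": "0 0 0 0 0 -0.1 0.7; 0 0 0 0 0 -0.1 0.7; 0 0 0 0 0 0.2 0.7; 0 0 0 0 0 0.35 0.7; 0 0 0 0 0 0.35 1; 0 0 0 0 0 0.35 1; 0 0 0 0 0 0.35 1; 0 0 0 0 0 0.35 1"
}}

```text
t: 13.82
position: [0.494, -0.0643, 0.0946]
eef_rot: [-0.0, 0.908, 0.419, -0.0]
contact_force: [-0.1, -0.1, -4.1]
gripper_width: 0.0124
```

Run:
```python
from h import *
st();snap('side','s7',crop=(200,180,300,280),k=6)
```

```text
t 13.82 p [ 0.494  -0.0643  0.0946] yaw 49.5 tilt [-0.0006 -0.0001] F [-0.1 -0.1 -4.1] w 0.0124 q [-0.06  0.5   0.14  2.06 -0.13  0.58  1.03]
```

View pics/s7.png

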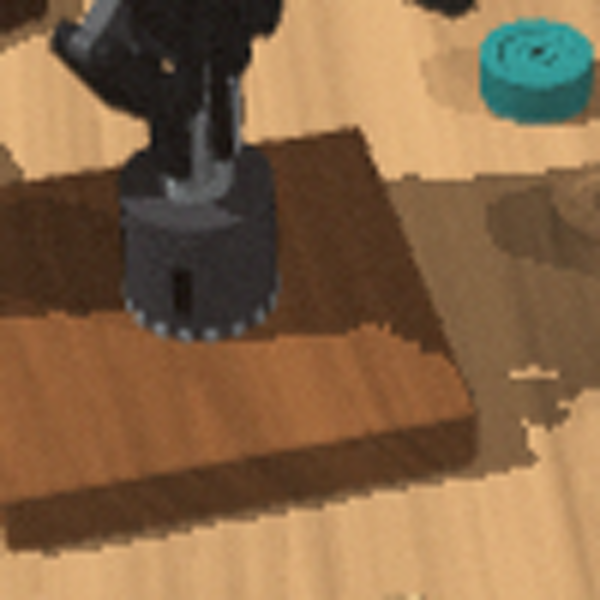

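{"method": "step_arm", "body": {
  "motion": "0 0 0 0 0 -0.5 1; 0 0 0 0 0 -1.2 1; 0 0 0 0 0 -1.6 1; 0 0 0 0 0 -1.6 1; 0 0 0 0 0 0.1 1"
}}

```text
t: 14.5
position: [0.4952, -0.0643, 0.0945]
eef_rot: [0.001, 0.908, 0.419, 0.001]
contact_force: [-0.6, 0.1, 5.1]
gripper_width: 0.0125
```

{"method": "step_arm", "body": {
  "motion": "0 0 0 0 0 -0.7 1; 0 0 0 0 0 -1.6 1; 0 0 0 0 0 -1.6 1; 0 0 0 0 0 0.1 1; 0 0 0 0 0 -0.6 1; 0 0 0 0 0 -1.6 1; 0 0 0 0 0 -1.6 1"
}}

```text
t: 15.38
position: [0.4947, -0.0643, 0.1106]
eef_rot: [0.0, 0.908, 0.419, 0.001]
contact_force: [0.1, -0.2, -3.7]
gripper_width: 0.012
```

Run:
```python
from h import *
st();snap('side','s8',crop=(200,180,300,280),k=6)
```

```text
t 15.38 p [ 0.4947 -0.0643  0.1106] yaw 49.5 tilt [ 0.0015 -0.0001] F [ 0.1 -0.2 -3.7] w 0.0120 q [-0.07  0.48  0.15  2.05 -0.12  0.62  1.03]
```

View pics/s8.png

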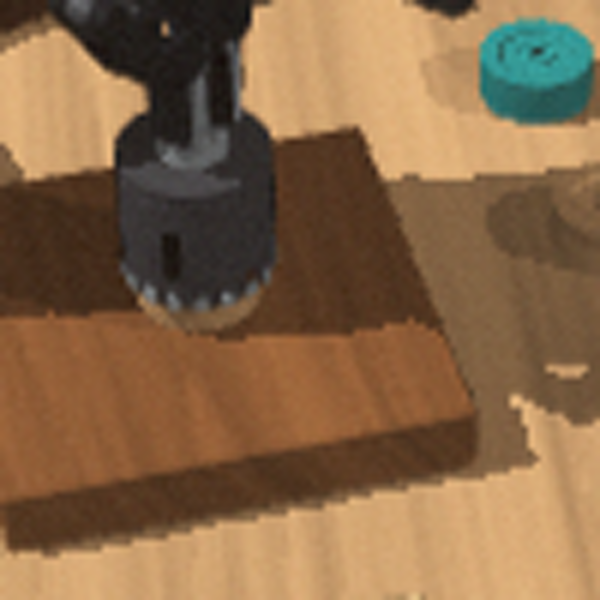

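{"method": "step_arm", "body": {
  "motion": "0 0 0 0 0 -0.2 1; 0 0 0 0 0 -0.6 1; 0 0 0 0 0 -1.2 1; 0 0 0 0 0 -2 1; 0 0 0 0 0 -3 1; 0 0 0 0 0 -4 1; 0 0 0 0 0 -4.6 1; 0 0 0 0 0 -4.8 1"
}}

```text
t: 16.42
position: [0.4944, -0.0642, 0.1583]
eef_rot: [0.0, 0.908, 0.419, 0.0]
contact_force: [-1.1, 0.0, -3.2]
gripper_width: 0.0123
```

Run:
```python
from h import *
st();snap('side','s9',crop=(140,60,400,280),k=2.7); print(goal(0.458,0.374,0.16,49.5)); print(goal(0.458,0.374,0.069,49.5))
```

```text
t 16.43 p [ 0.4944 -0.0642  0.1583] yaw 49.5 tilt [ 0.0007 -0.    ] F [-1.1  0.  -3.2] w 0.0123 q [-0.09  0.41  0.17  2.   -0.1   0.74  1.01]
(array([ 0., -0., -0.]), array([ 30.96, -31.23,  -0.18]))
(array([ 0., -0., -0.]), array([ 30.96, -31.24,   8.92]))
```

View pics/s9.png

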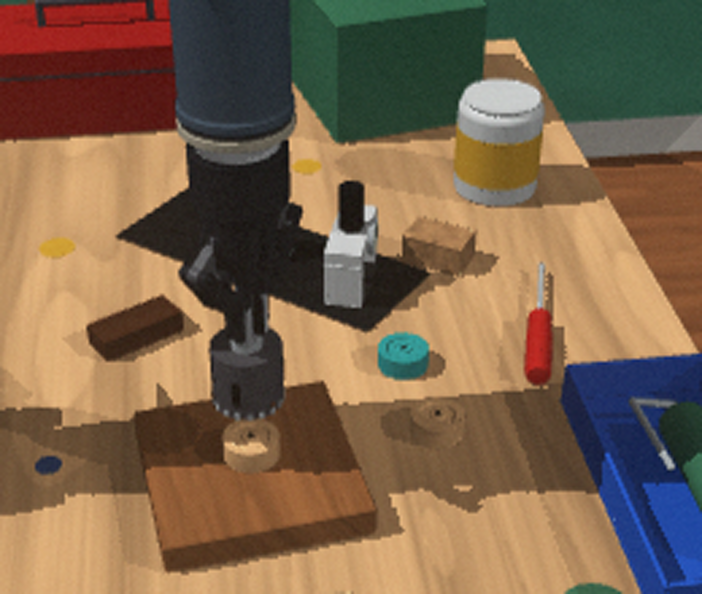

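{"method": "step_arm", "body": {
  "motion": "0 0 0 1 -1 0 1; 0 0 0 4 -4 0 1; 0 0 0 8 -8 0 1; 0 0 0 12 -12 0 1; 0 0 0 16 -16 0 1; 0 0 0 20 -20.2 0 1; 0 0 0 24 -24.2 0 1; 0 0 0 27 -27.2 0 1"
}}

```text
t: 17.48
position: [0.4609, 0.3215, 0.1573]
eef_rot: [-0.0, 0.908, 0.42, -0.0]
contact_force: [1.3, -0.3, -2.6]
gripper_width: 0.0125
```

{"method": "step_arm", "body": {
  "motion": "0 0 0 2 -2 0 1; 0 0 0 3.3 -3.4 0 1; 0 0 0 3.9 -4 0 1; 0 0 0 4 -4 0 1; 0 0 0 4 -4 2 1; 0 0 0 4 -4 4 1; 0 0 0 4 -4 6 1; 0 0 0 4 -4 7 1"
}}

```text
t: 18.48
position: [0.4586, 0.3724, 0.087]
eef_rot: [0.001, 0.909, 0.418, -0.001]
contact_force: [-0.6, -0.0, -2.7]
gripper_width: 0.0123
```

Run:
```python
from h import *
st(); print(goal(0.458,0.374,0.069,49.5)); snap('wrist','w9',k=1.5)
```

```text
t 18.48 p [0.4586 0.3724 0.087 ] yaw 49.4 tilt [-0.0008 -0.0015] F [-0.6 -0.  -2.7] w 0.0123 q [-0.85  0.62  0.13  1.83 -0.12  0.7   0.21]
(array([ 0. ,  0.1, -0.1]), array([ 0.09, -0.15,  1.8 ]))
```

View pics/w9.png

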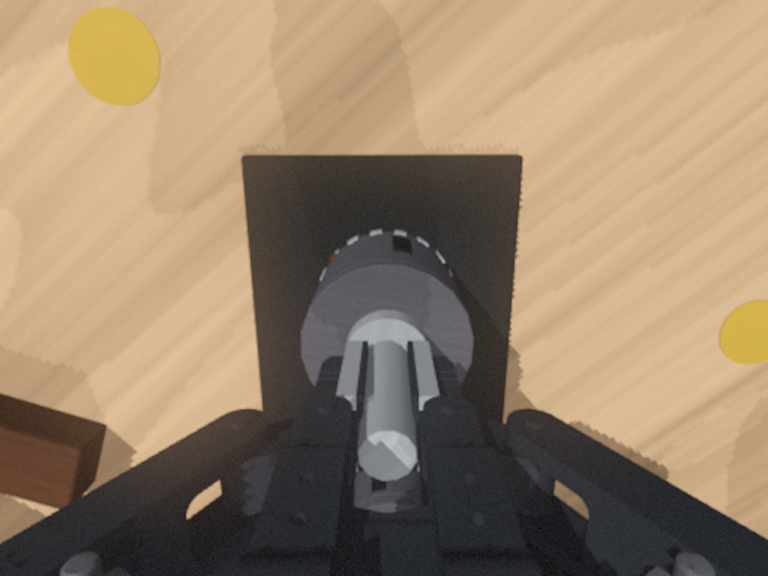

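Over its old spot. Lower gently.

{"method": "step_arm", "body": {
  "motion": "0 0 0 0.1 -0.1 0.6 1; 0 0 0 0.1 -0.1 1.1 1; 0 0 0 0.1 -0.1 1.4 1; 0 0 0 0.1 -0.1 1.6 1; 0 0 0 0.1 -0.1 1.7 1"
}}

```text
t: 19.15
position: [0.4584, 0.3755, 0.0708]
eef_rot: [0.0, 0.908, 0.419, 0.0]
contact_force: [-0.2, 0.8, -3.4]
gripper_width: 0.0124
```

{"method": "step_arm", "body": {
  "motion": "0 0 0 0 0 0.05 1; 0 0 0 0 0 0.1 1"
}}

```text
t: 19.4
position: [0.4583, 0.3756, 0.0699]
eef_rot: [-0.0, 0.908, 0.419, 0.0]
contact_force: [-0.0, 0.2, -3.3]
gripper_width: 0.0124
```

{"method": "step_arm", "body": {
  "motion": "0 0 0 0 0 0.05 1; 0 0 0 0 0 0.1 1; 0 0 0 0 0 0.1 1"
}}

```text
t: 19.77
position: [0.4583, 0.3755, 0.0688]
eef_rot: [-0.0, 0.908, 0.419, 0.0]
contact_force: [-0.3, -0.2, -3.4]
gripper_width: 0.0124
```

{"method": "step_arm", "body": {
  "motion": "0 0 0 0 0 0.03 1; 0 0 0 0 0 0.07 1; 0 0 0 0 0 0.07 1"
}}

```text
t: 20.15
position: [0.4582, 0.3756, 0.0687]
eef_rot: [-0.0, 0.908, 0.419, 0.0]
contact_force: [-2.8, -1.5, 6.0]
gripper_width: 0.0123
```

{"method": "step_arm", "body": {
  "motion": "0 0 0 0 0 -0.05 0.6; 0 0 0 0 0 -0.05 0.3; 0 0 0 0 0 -0.1 0; 0 0 0 0 0 -1 0; 0 0 0 0 0 -5 0; 0 0 0 0 0 -10 0; 0 0 0 0 0 -15 0; 0 0 0 0 0 -15 0"
}}

```text
t: 21.15
position: [0.4602, 0.3767, 0.2228]
eef_rot: [-0.001, 0.908, 0.418, 0.004]
contact_force: [-0.1, 0.5, -0.6]
gripper_width: 0.0858
```

Run:
```python
from h import *
st(); print(goal(0.60,0.245,0.22,73))
```

```text
t 21.15 p [0.4602 0.3767 0.2228] yaw 49.5 tilt [0.0059 0.0055] F [-0.1  0.5 -0.6] w 0.0858 q [-0.87  0.46  0.17  1.68 -0.09  0.99  0.19]
(array([  0.1,  -0.4, -23.5]), array([-0.93, 19.19,  0.29]))
```

{"method": "step_arm", "body": {
  "motion": "0 0 -8 -0.9 5 0 0; 0 0 -16 -0.9 11 0 0; 0 0 -23.5 -0.9 16 0 0; 0 0 -23.5 -0.9 19 0 0; 0 0 -23.5 -0.9 19.2 0 0; 0 0 -23.5 -0.9 19.2 0 0"
}}

```text
t: 21.9
position: [0.5976, 0.2446, 0.2175]
eef_rot: [-0.001, 0.804, 0.595, -0.0]
contact_force: [-0.2, 0.2, -0.2]
gripper_width: 0.0851
```

Run:
```python
from h import *
st(); snap('wrist','w10',k=1.5); snap('side','s10',crop=(140,60,400,280),k=2.7)
```

```text
t 21.90 p [0.5976 0.2446 0.2175] yaw 73.0 tilt [-0.0014  0.0002] F [-0.2  0.2 -0.2] w 0.0851 q [-0.5   0.54  0.07  1.54 -0.04  1.06  0.85]
```

View pics/w10.png

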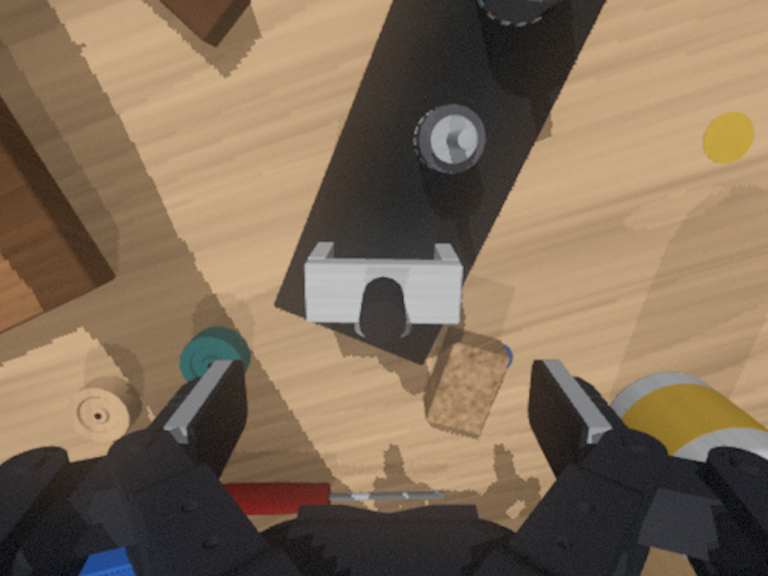

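View pics/s10.png

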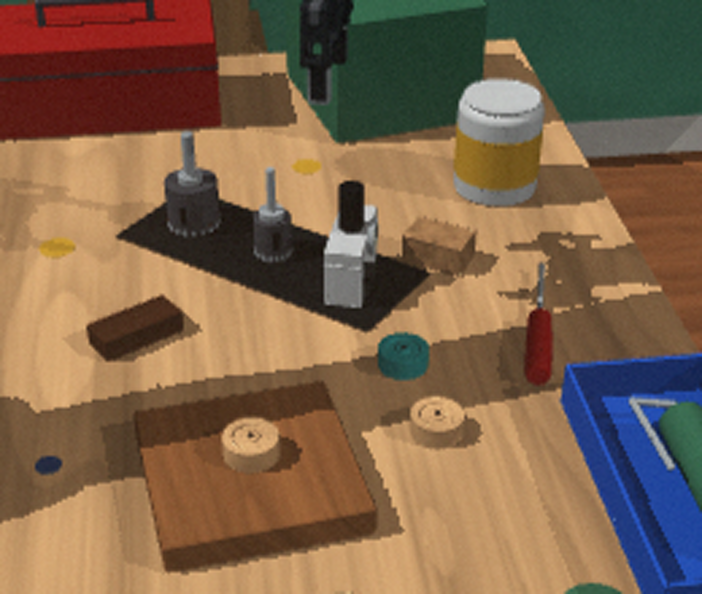

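Run:
```python
from h import *
s=st(); c=cam('wrist')
q=[pt(c,u/1.5,v/1.5,.07) for u,v in [(305,264),(462,264),(460,323),(307,323)]]
print(np.array(q).round(4), [np.linalg.norm(q[i]-q[i-1]).round(4) for i in range(4)]); m=np.mean(q,0); print(m)
a=eyes.snapshot('wrist')[150:240,190:320,::-1]
cv2.imwrite('pics/w11.png',cv2.resize(a,None,fx=6,fy=6,interpolation=cv2.INTER_CUBIC))
```

```text
t 22.00 p [0.5973 0.2454 0.2179] yaw 73.1 tilt [-0.0009  0.0005] F [0.  0.8 0. ] w 0.0851 q [-0.5   0.54  0.07  1.54 -0.04  1.06  0.85]
[[0.5866 0.1956 0.07  ]
 [0.615  0.2893 0.07  ]
 [0.6528 0.2783 0.07  ]
 [0.6241 0.1836 0.07  ]] [np.float64(0.0394), np.float64(0.0979), np.float64(0.0394), np.float64(0.0989)]
[0.61964318 0.23669446 0.07      ]
```

View pics/w11.png

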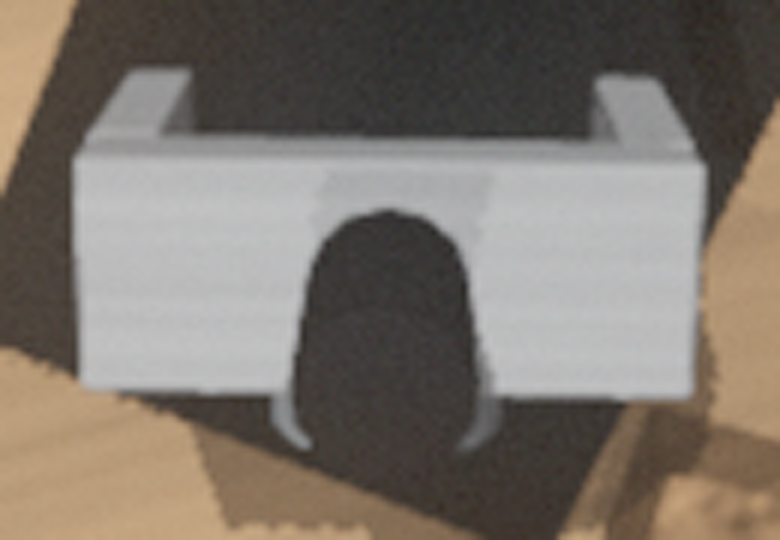

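Run:
```python
from h import *
print(goal(0.6197,0.2368,0.079,73.5))
```

```text
(array([-0. , -0. , -0.4]), array([-0.18,  2.4 , 13.9 ]))
```

{"method": "step_arm", "body": {
  "motion": "0 0 -0.4 -0.2 2.4 2 0; 0 0 -0.4 -0.2 2.4 5 0; 0 0 -0.4 -0.2 2.4 9 0; 0 0 -0.4 -0.2 2.4 12 0; 0 0 -0.4 -0.2 2.4 13.5 0; 0 0 -0.4 -0.2 2.4 13.9 0; 0 0 -0.4 -0.2 2.4 13.9 0.3; 0 0 -0.4 -0.2 2.4 13.9 0.5"
}}

```text
t: 23.05
position: [0.6215, 0.2353, 0.0803]
eef_rot: [0.0, 0.802, 0.598, 0.001]
contact_force: [0.9, -0.1, 0.5]
gripper_width: 0.0516
```

Run:
```python
from h import *
st(); snap('wrist','w12',k=1.5)
```

```text
t 23.05 p [0.6215 0.2353 0.0803] yaw 73.4 tilt [0.0018 0.0007] F [ 0.9 -0.1  0.5] w 0.0516 q [-0.46  0.71  0.05  1.64 -0.05  0.8   0.89]
```

View pics/w12.png

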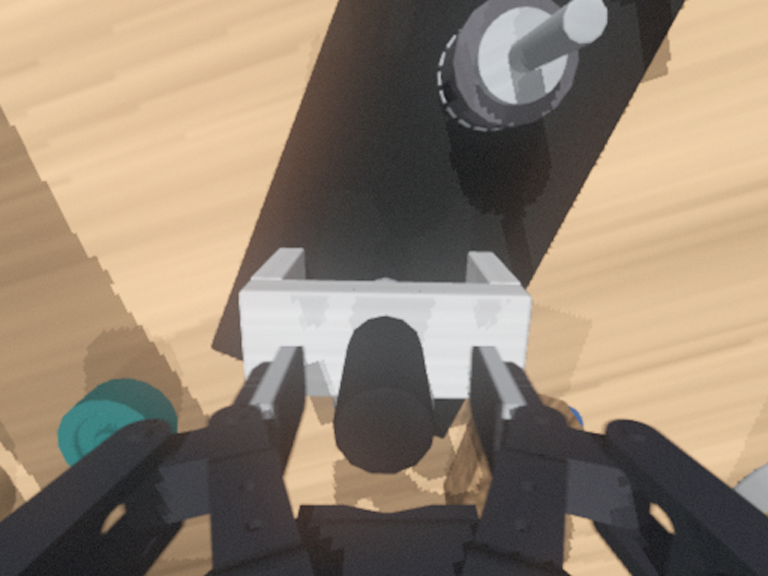

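Well centred between the fingers (handle near 386, fingers 300 and 475). Close.

{"method": "step_arm", "body": {
  "motion": "0 0 0 0 0 0 0.7; 0 0 0 0 0 0 1; 0 0 0 0 0 0 1; 0 0 0 0 0 0 1; 0 0 0 0 0 0 1"
}}

```text
t: 23.72
position: [0.621, 0.2347, 0.0798]
eef_rot: [0.0, 0.802, 0.597, 0.0]
contact_force: [-1.8, -2.1, 5.7]
gripper_width: 0.0247
```

{"method": "step_arm", "body": {
  "motion": "0 0 0 0 0 -0.3 1; 0 0 0 0 0 -1 1; 0 0 0 0 0 -2.5 1; 0 0 0 0 0 -5 1; 0 0 0 0 0 -7.5 1; 0 0 0 0 0 -9.5 1; 0 0 0 0 0 -10.5 1; 0 0 0 0 0 -10.5 1"
}}

```text
t: 24.72
position: [0.621, 0.2351, 0.1849]
eef_rot: [0.0, 0.802, 0.598, 0.001]
contact_force: [-0.3, -0.7, -5.4]
gripper_width: 0.0246
```

Run:
```python
from h import *
st(); snap('side','s11',crop=(140,0,400,220),k=2.7)
im=snap('top','t11',crop=(240,130,340,260),k=4); c=cam('top')
a=eyes.snapshot('side'); cv2.imwrite('pics/s12.png',cv2.resize(a[200:250,210:320,::-1],None,fx=7,fy=7,interpolation=cv2.INTER_CUBIC))
```

```text
t 24.73 p [0.621  0.2351 0.1849] yaw 73.4 tilt [0.0012 0.0005] F [-0.3 -0.7 -5.4] w 0.0246 q [-0.47  0.6   0.07  1.53 -0.04  1.01  0.89]
```

View pics/s11.png

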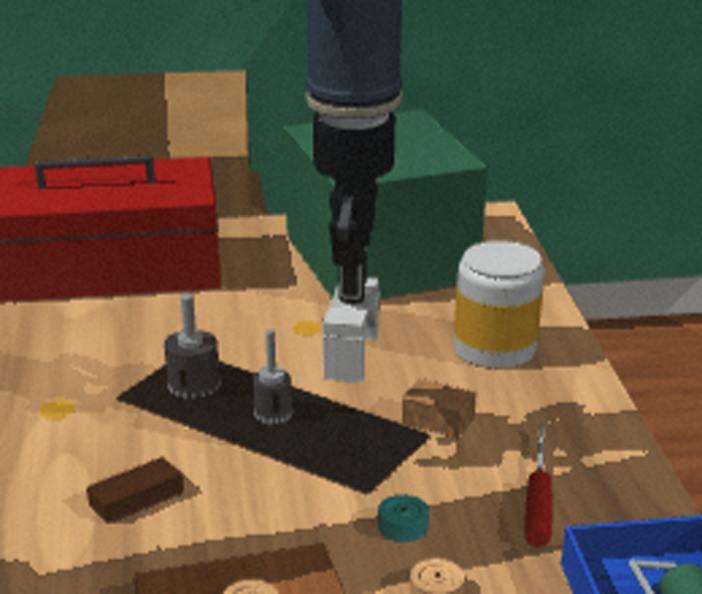

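View pics/t11.png

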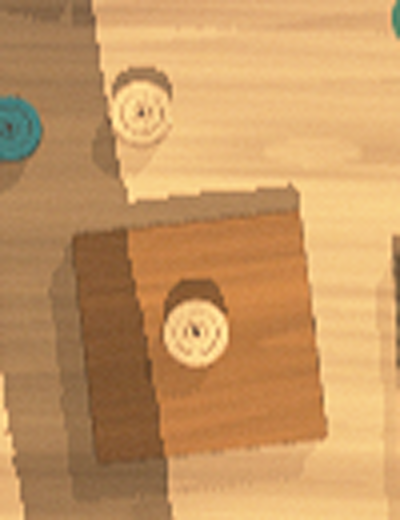

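View pics/s12.png

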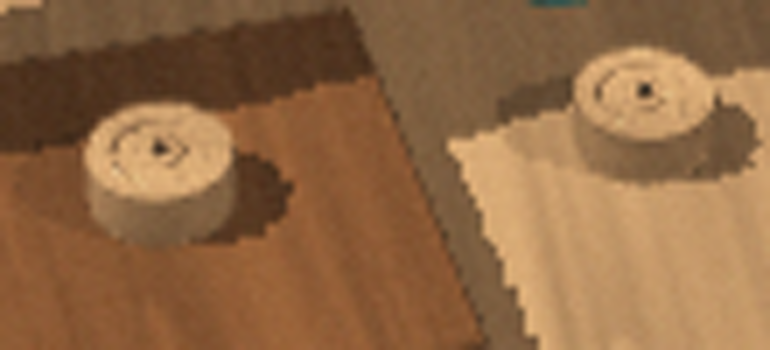

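Run:
```python
from h import *
ct=cam('top'); cs=cam('side')
for z,a,b in [(.052,(196,333),(160,152)),(.022,(142,112),(645,95))]:
    print(pt(ct,240+a[0]/4-.4,130+a[1]/4-.4,z).round(4), pt(cs,210+b[0]/7-.4,200+b[1]/7-.4,z).round(4))
s=st(); print(goal(0.4955,-0.065,0.185,73.5)); print(goal(.4955,-.065,.1065,73.5))
```

```text
[ 0.4913 -0.0613  0.052 ] [ 0.4921 -0.062   0.052 ]
[ 0.6653 -0.018   0.022 ] [ 0.6656 -0.018   0.022 ]
t 24.88 p [0.6202 0.2349 0.1831] yaw 73.4 tilt [-0.0015 -0.0006] F [-0.5 -0.3 -5.9] w 0.0250 q [-0.47  0.6   0.07  1.53 -0.04  1.01  0.89]
(array([-0.1,  0.1, -0.1]), array([-32.3 ,  -3.38,  -0.15]))
(array([-0.1,  0.1, -0.1]), array([-32.29,  -3.37,   7.7 ]))
```

{"method": "step_arm", "body": {
  "motion": "0 0 0 -1.5 -0.2 0 1; 0 0 0 -5 -0.6 0 1; 0 0 0 -10 -1.2 0 1; 0 0 0 -15 -1.8 0 1; 0 0 0 -20 -2.4 0 1; 0 0 0 -25 -3 0 1; 0 0 0 -29 -3.4 0 1; 0 0 0 -31.3 -3.6 0 1"
}}

```text
t: 25.88
position: [0.4947, -0.0579, 0.1841]
eef_rot: [0.0, 0.803, 0.596, -0.001]
contact_force: [1.0, 0.5, -5.5]
gripper_width: 0.0245
```

{"method": "step_arm", "body": {
  "motion": "0 0 0 -0.8 -0.1 0 1; 0 0 0 -0.9 -0.1 0 1; 0 0 0 -0.9 -0.1 0.5 1; 0 0 0 -0.9 -0.1 1.5 1; 0 0 0 -0.9 -0.1 2 1; 0 0 0 -0.9 -0.1 2 1"
}}

```text
t: 26.62
position: [0.493, -0.0627, 0.1634]
eef_rot: [-0.0, 0.802, 0.598, -0.001]
contact_force: [-0.8, -0.1, -5.4]
gripper_width: 0.0252
```

Run:
```python
from h import *
st(); print(goal(0.4925,-0.063,0.1065,73.5)); snap('wrist','w13',k=1.5); snap('side','s13',crop=(170,140,320,290),k=4)
```

```text
t 26.62 p [ 0.493  -0.0627  0.1634] yaw 73.4 tilt [-0.0014  0.    ] F [-0.8 -0.1 -5.4] w 0.0252 q [-0.03  0.4   0.08  1.99 -0.05  0.76  1.36]
(array([-0.1,  0. , -0.1]), array([-0.05, -0.03,  5.69]))
```

View pics/w13.png

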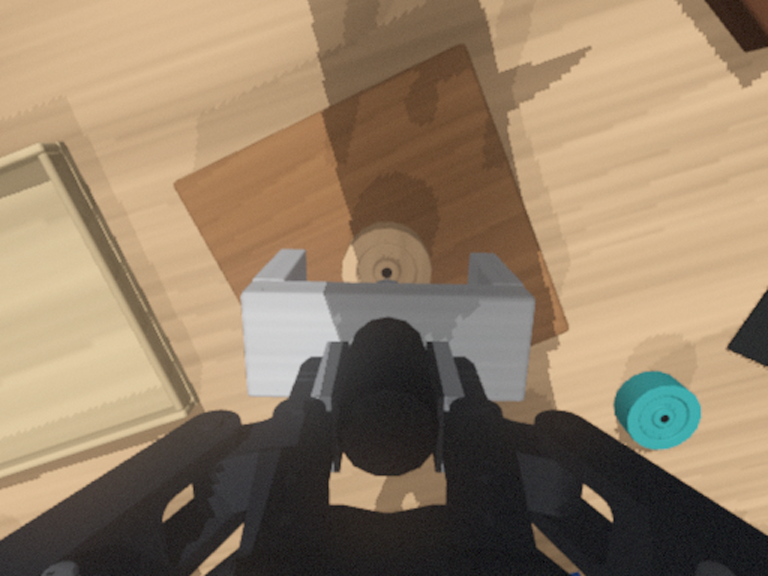

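View pics/s13.png

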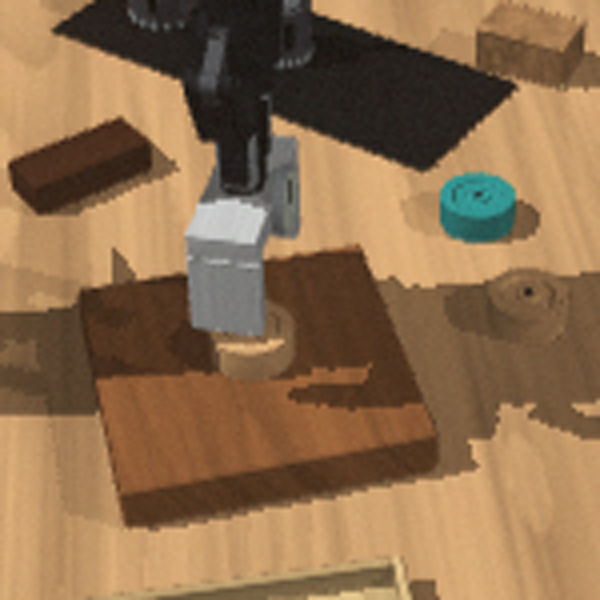

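{"method": "step_arm", "body": {
  "motion": "0 0 0 0 0 1 1; 0 0 0 0 0 2.5 1; 0 0 0 0 0 4 1; 0 0 0 0 0 5 1; 0 0 0 0 0 5.4 1; 0 0 0 0 0 5.6 1; 0 0 0 0 0 5.6 1"
}}

```text
t: 27.6
position: [0.4932, -0.063, 0.1083]
eef_rot: [0.0, 0.802, 0.598, -0.0]
contact_force: [-1.7, 0.2, -2.9]
gripper_width: 0.0247
```

{"method": "step_arm", "body": {
  "motion": "0 0 0 0 0 0.05 1; 0 0 0 0 0 0.1 1; 0 0 0 0 0 0.1 1"
}}

```text
t: 27.98
position: [0.4932, -0.063, 0.1072]
eef_rot: [0.0, 0.802, 0.598, -0.0]
contact_force: [-2.1, 0.0, -1.4]
gripper_width: 0.0245
```

{"method": "step_arm", "body": {
  "motion": "0 0 0 0 0 0.05 1; 0 0 0 0 0 0.1 1; 0 0 0 0 0 0.1 1"
}}

```text
t: 28.35
position: [0.4933, -0.063, 0.1061]
eef_rot: [0.0, 0.802, 0.598, -0.0]
contact_force: [-1.4, 0.5, -2.5]
gripper_width: 0.0248
```

{"method": "step_arm", "body": {
  "motion": "0 0 0 0 0 0.05 1; 0 0 0 0 0 0.1 1; 0 0 0 0 0 0.1 1"
}}

```text
t: 28.72
position: [0.4934, -0.0632, 0.1058]
eef_rot: [0.0, 0.802, 0.597, 0.0]
contact_force: [-4.6, -1.1, 7.2]
gripper_width: 0.0245
```

{"method": "step_arm", "body": {
  "motion": "0 0 0 0 0 0 0.7; 0 0 0 0 0 -0.1 0.5; 0 0 0 0 0 -0.1 0.5; 0 0 0 0 0 -0.1 0.5; 0 0 0 0 0 -0.1 0.5; 0 0 0 0 0 -0.1 0.5; 0 0 0 0 0 -0.1 0.5; 0 0 0 0 0 -0.1 0.5"
}}

```text
t: 29.72
position: [0.4933, -0.0629, 0.1061]
eef_rot: [-0.0, 0.802, 0.598, -0.0]
contact_force: [0.8, 0.7, 1.7]
gripper_width: 0.0427
```

Run:
```python
from h import *
st(); snap('wrist','w14',k=1.5); snap('side','s14',crop=(190,160,320,290),k=4.6)
```

```text
t 29.73 p [ 0.4933 -0.0629  0.1061] yaw 73.4 tilt [-0.  0.] F [0.8 0.7 1.7] w 0.0427 q [-0.02  0.48  0.07  2.05 -0.06  0.61  1.37]
```

View pics/w14.png

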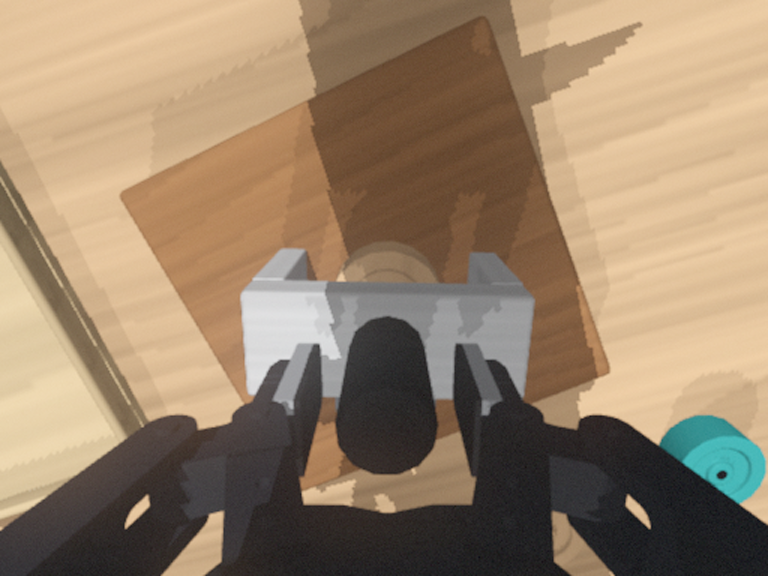

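View pics/s14.png

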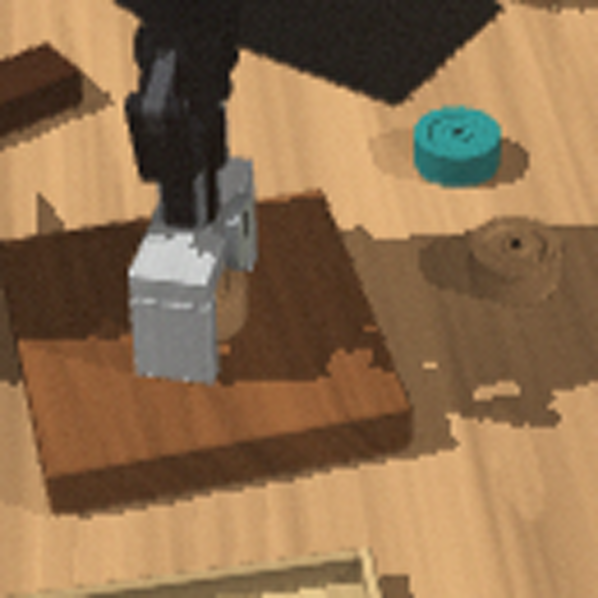

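Gauge stands freely over the wheel, both legs on the block. Hold a bit more, then regrip and lift.

{"method": "step_arm", "body": {
  "motion": "0 0 0 0 0 0 0.5; 0 0 0 0 0 0 0.5; 0 0 0 0 0 0 0.5; 0 0 0 0 0 0 0.5; 0 0 0 0 0 0 0.5"
}}

```text
t: 30.45
position: [0.4933, -0.063, 0.1061]
eef_rot: [0.0, 0.802, 0.598, -0.0]
contact_force: [0.5, 0.9, 0.8]
gripper_width: 0.0428
```

{"method": "step_arm", "body": {
  "motion": "0 0 0 0 0 0 0.8; 0 0 0 0 0 0 1; 0 0 0 0 0 0 1; 0 0 0 0 0 0 1; 0 0 0 0 0 0 1"
}}

```text
t: 31.08
position: [0.4933, -0.0632, 0.1062]
eef_rot: [0.0, 0.802, 0.597, -0.0]
contact_force: [-0.7, -2.1, 5.4]
gripper_width: 0.0249
```

{"method": "step_arm", "body": {
  "motion": "0 0 0 0 0 -0.3 1; 0 0 0 0 0 -1 1; 0 0 0 0 0 -2.5 1; 0 0 0 0 0 -4.5 1; 0 0 0 0 0 -6.5 1; 0 0 0 0 0 -7.8 1; 0 0 0 0 0 -8 1; 0 0 0 0 0 -8 1"
}}

```text
t: 32.08
position: [0.4929, -0.0628, 0.1856]
eef_rot: [-0.0, 0.802, 0.598, -0.0]
contact_force: [0.2, 0.7, -4.9]
gripper_width: 0.0248
```

Run:
```python
from h import *
st(); print(goal(0.6207,0.2350,0.185,73.5)); print(goal(0.6207,0.2350,0.0803,73.5)); snap('wrist','w15',k=1.5)
```

```text
t 32.08 p [ 0.4929 -0.0628  0.1856] yaw 73.4 tilt [-0.0008  0.0001] F [ 0.2  0.7 -4.9] w 0.0248 q [-0.03  0.37  0.08  1.96 -0.04  0.81  1.36]
(array([-0. ,  0. , -0.1]), array([32.2 ,  3.74,  0.06]))
(array([-0. ,  0. , -0.1]), array([32.2 ,  3.74, 10.53]))
```

View pics/w15.png

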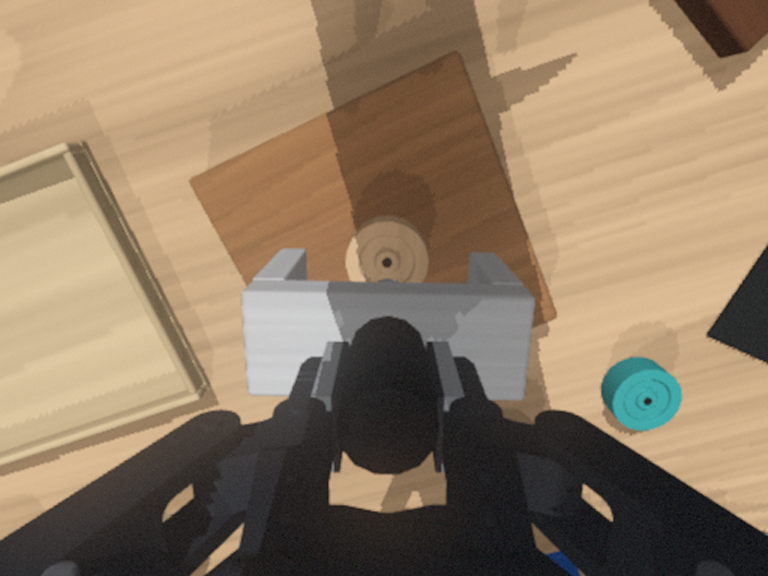

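{"method": "step_arm", "body": {
  "motion": "0 0 0 1.5 0.2 0 1; 0 0 0 5 0.6 0 1; 0 0 0 10 1.2 0 1; 0 0 0 15 1.8 0 1; 0 0 0 20 2.4 0 1; 0 0 0 25 3 0 1; 0 0 0 29 3.4 0 1; 0 0 0 31.3 3.6 0 1"
}}

```text
t: 33.12
position: [0.6169, 0.2311, 0.1848]
eef_rot: [-0.001, 0.801, 0.599, -0.0]
contact_force: [-0.2, -1.1, -6.0]
gripper_width: 0.0248
```

{"method": "step_arm", "body": {
  "motion": "0 0 0 0.8 0.1 0.5 1; 0 0 0 0.9 0.1 2 1; 0 0 0 0.9 0.1 4 1; 0 0 0 0.9 0.1 6 1; 0 0 0 0.9 0.1 8 1; 0 0 0 0.9 0.1 9.3 1; 0 0 0 0.9 0.1 10 1; 0 0 0 0.9 0.1 10 1"
}}

```text
t: 34.12
position: [0.6206, 0.2346, 0.0858]
eef_rot: [-0.0, 0.802, 0.597, -0.0]
contact_force: [-0.3, 0.5, -4.4]
gripper_width: 0.0244
```

Run:
```python
from h import *
st(); print(goal(0.6207,0.2350,0.0803,73.5)); snap('wrist','w16',k=1.5)
```

```text
t 34.12 p [0.6206 0.2346 0.0858] yaw 73.4 tilt [-0.0005 -0.0004] F [-0.3  0.5 -4.4] w 0.0244 q [-0.46  0.7   0.05  1.63 -0.05  0.81  0.89]
(array([-0. ,  0. , -0.1]), array([ 0.04, -0.01,  0.55]))
```

View pics/w16.png

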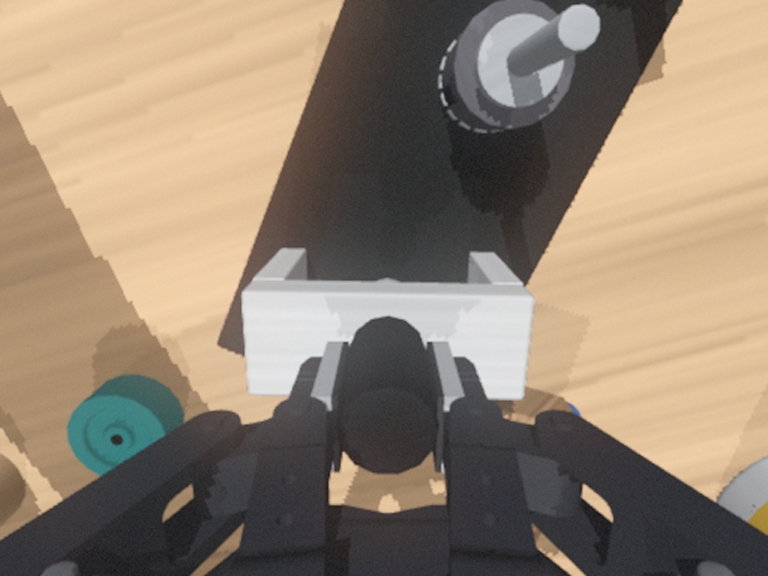

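{"method": "step_arm", "body": {
  "motion": "0 0 0 0 0 0.3 1; 0 0 0 0 0 0.45 1; 0 0 0 0 0 0.5 1; 0 0 0 0 0 0.55 1; 0 0 0 0 0 0.55 1"
}}

```text
t: 34.8
position: [0.6208, 0.235, 0.0806]
eef_rot: [0.0, 0.802, 0.598, 0.0]
contact_force: [-0.4, 0.3, -4.8]
gripper_width: 0.0244
```

{"method": "step_arm", "body": {
  "motion": "0 0 0 0 0 0.05 1; 0 0 0 0 0 0.1 1; 0 0 0 0 0 0.1 1"
}}

```text
t: 35.17
position: [0.621, 0.2349, 0.0803]
eef_rot: [0.0, 0.802, 0.597, 0.0]
contact_force: [-2.1, -1.7, 5.2]
gripper_width: 0.0246
```

{"method": "step_arm", "body": {
  "motion": "0 0 0 0 0 0 0.7; 0 0 0 0 0 -0.05 0.4; 0 0 0 0 0 -0.05 0.1; 0 0 0 0 0 -1 0; 0 0 0 0 0 -4 0; 0 0 0 0 0 -8 0; 0 0 0 0 0 -12 0; 0 0 0 0 0 -13 0"
}}

```text
t: 36.17
position: [0.6222, 0.2355, 0.2133]
eef_rot: [0.001, 0.802, 0.597, 0.003]
contact_force: [-0.3, 0.1, -0.0]
gripper_width: 0.0849
```

Run:
```python
from h import *
st(); snap('side','s17'); snap('top','t17',crop=(90,80,450,300),k=2.2); print(goal(0.60,-0.045,0.21,90));
```

```text
t 36.17 p [0.6222 0.2355 0.2133] yaw 73.4 tilt [0.0049 0.0021] F [-0.3  0.1 -0. ] w 0.0849 q [-0.47  0.57  0.07  1.5  -0.04  1.07  0.88]
(array([  0.1,  -0.1, -16.6]), array([-27.47,   5.97,   0.08]))
```

View pics/s17.png

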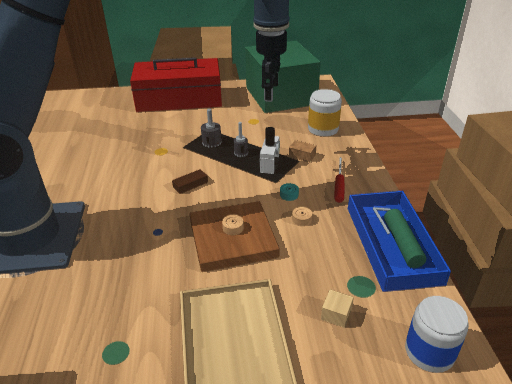

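View pics/t17.png

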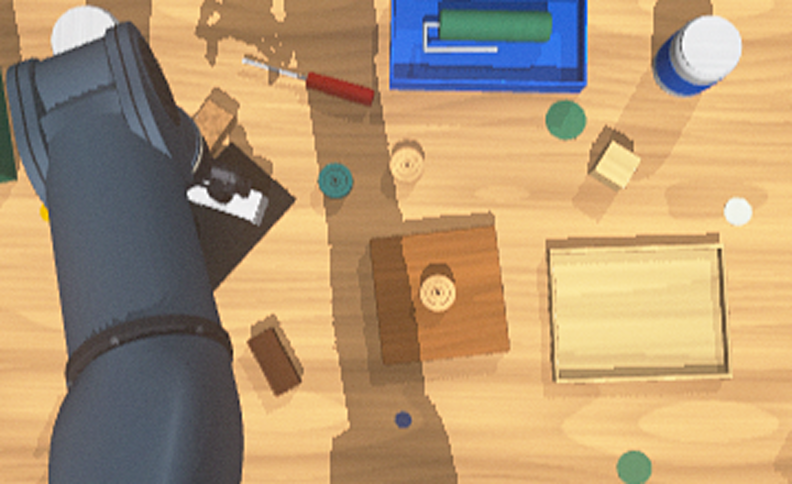

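Run:
```python
from h import *
print(goal(0.6655,-0.018,0.08,73.5))
```

```text
(array([ 0.1, -0.1, -0.1]), array([-23.03,  11.45,  13.09]))
```

{"method": "step_arm", "body": {
  "motion": "0 0 0 -5 2.5 0 0; 0 0 0 -10 5 0 0; 0 0 0 -15 7.5 1 0; 0 0 0 -19 9.5 4 0; 0 0 0 -22 11 8 0; 0 0 0 -23 11.4 12 0; 0 0 0 -23 11.4 13 0; 0 0 0 -23 11.4 13 0"
}}

```text
t: 37.28
position: [0.6638, -0.0167, 0.079]
eef_rot: [-0.001, 0.802, 0.598, -0.0]
contact_force: [0.3, 0.3, 0.4]
gripper_width: 0.0851
```

Run:
```python
from h import *
st(); snap('wrist','w18',k=1.5);print(goal(0.6655,-0.018,0.003,73.5))
```

```text
t 37.27 p [ 0.6638 -0.0167  0.079 ] yaw 73.4 tilt [-0.0017  0.0007] F [0.3 0.3 0.4] w 0.0851 q [-0.08  0.71  0.05  1.63 -0.05  0.8   1.28]
(array([ 0., -0., -0.]), array([-0.12,  0.12,  7.72]))
```

View pics/w18.png

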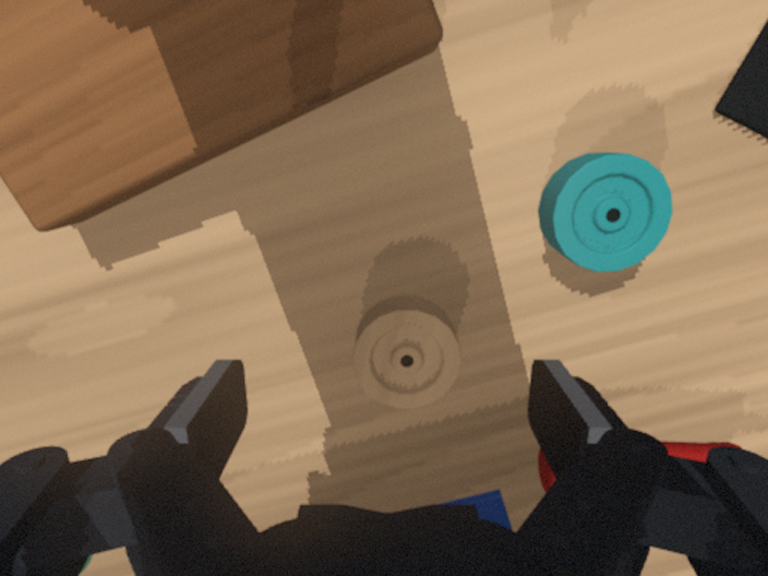

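Run:
```python
from h import *
st(); c=cam('wrist'); p=pt(c,406/1.5,360/1.5,.022); print(p); snap('wrist','w19',k=1.5)
print(goal(p[0],p[1],0.003,73.5))
c=cam('top'); im=snap('top','t19',crop=(90,80,450,300),k=2.2)
```

```text
t 37.33 p [ 0.6646 -0.0166  0.0802] yaw 73.5 tilt [0.0004 0.0007] F [ 0.2  1.  -0. ] w 0.0856 q [-0.08  0.71  0.05  1.63 -0.05  0.8   1.28]
[ 0.69238633 -0.01540934  0.022     ]
(array([ 0.1, -0.1, -0. ]), array([0.88, 2.58, 7.79]))
```

View pics/w19.png

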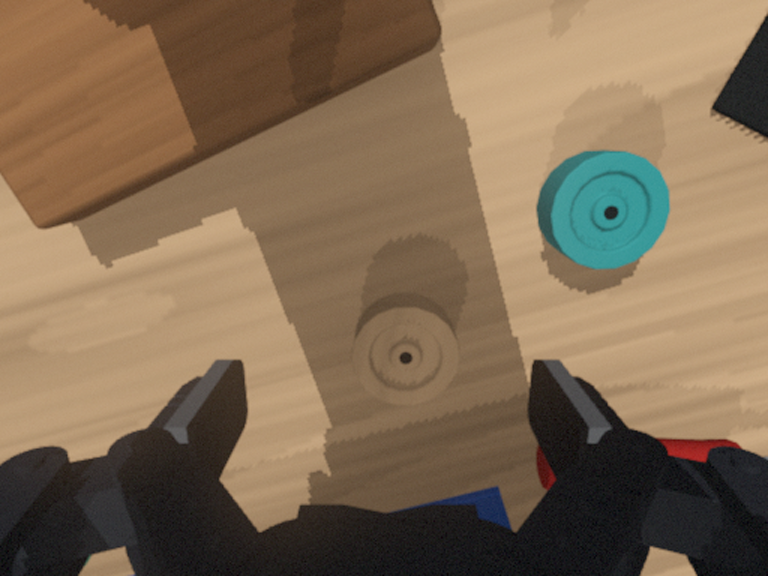

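Run:
```python
from h import *
c=cam('wrist'); print(pt(c,611/1.5,213/1.5,.022),pt(c,405.5/1.5,357.5/1.5,.022), px(c,(.6655,-.018,.022))*1.5)
p=pt(c,405.5/1.5,357.5/1.5,.022); print(goal(p[0],p[1],.003,73.5))
```

```text
[0.65284046 0.08528439 0.022     ] [ 0.69230414 -0.0155735   0.022     ] [383.76505002 306.15045197]
(array([ 0.1, -0.1, -0. ]), array([0.87, 2.54, 7.83]))
```

View pics/t19.png

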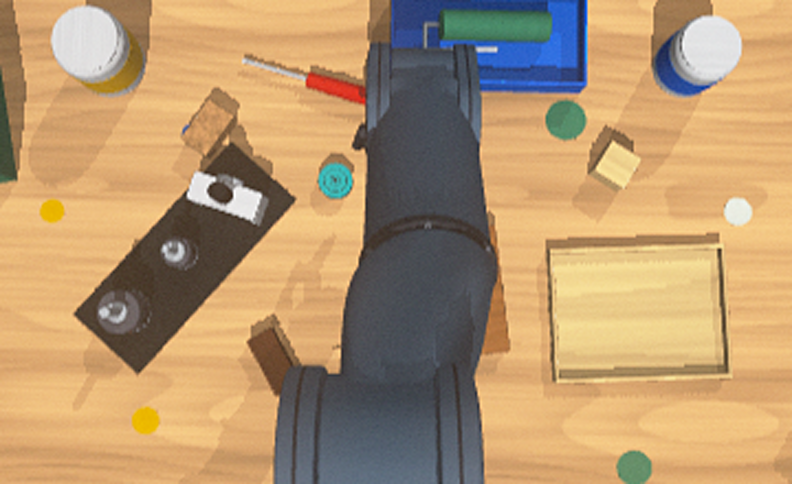

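{"method": "step_arm", "body": {
  "motion": "0 0 0 0.8 2.3 1 0; 0 0 0 0.8 2.3 3 0; 0 0 0 0.8 2.3 5 0; 0 0 0 0.8 2.3 6.5 0; 0 0 0 0.8 2.3 7.4 0; 0 0 0 0.8 2.3 7.7 0; 0 0 0 0.8 2.3 7.7 0"
}}

```text
t: 38.3
position: [0.6887, -0.017, 0.0028]
eef_rot: [0.0, 0.802, 0.598, 0.0]
contact_force: [0.5, 0.1, 0.5]
gripper_width: 0.0854
```

Run:
```python
from h import *
st(); snap('wrist','w20',k=1.5)
```

```text
t 38.30 p [ 0.6887 -0.017   0.0028] yaw 73.4 tilt [ 0.0002 -0.    ] F [0.5 0.1 0.5] w 0.0854 q [-0.07  0.83  0.05  1.61 -0.05  0.7   1.28]
```

View pics/w20.png

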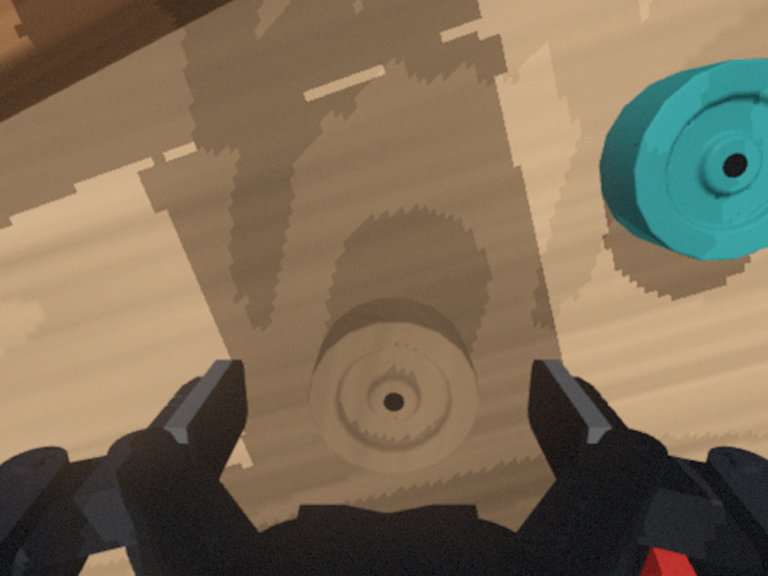

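Run:
```python
from h import *
c=cam('wrist'); p=pt(c,394/1.5,401/1.5,.022); print(p,goal(p[0],p[1],.003,73.5))
```

```text
[ 0.69100322 -0.01527855  0.022     ] (array([ 0. , -0. , -0.1]), array([0.22, 0.15, 0.01]))
```

{"method": "step_arm", "body": {
  "motion": "0 0 0 0.1 0.1 0 0.3; 0 0 0 0.2 0.1 0 0.5; 0 0 0 0.2 0.1 0 0.7; 0 0 0 0.2 0.1 0 1; 0 0 0 0.2 0.1 0 1; 0 0 0 0.2 0.1 0 1; 0 0 0 0.2 0.1 0 1"
}}

```text
t: 39.22
position: [0.6907, -0.015, 0.0035]
eef_rot: [0.0, 0.802, 0.598, 0.001]
contact_force: [-1.8, 0.4, 5.1]
gripper_width: 0.048
```

{"method": "step_arm", "body": {
  "motion": "0 0 0 0 0 -0.5 1; 0 0 0 0 0 -2 1; 0 0 0 0 0 -5 1; 0 0 0 0 0 -8 1; 0 0 0 0 0 -10 1; 0 0 0 0 0 -10 1"
}}

```text
t: 39.98
position: [0.6914, -0.0153, 0.1052]
eef_rot: [0.001, 0.802, 0.597, 0.002]
contact_force: [0.3, -0.2, -0.9]
gripper_width: 0.048
```

Run:
```python
from h import *
st(); print(goal(0.50,-0.29,0.11,73.5),goal(0.50,-0.29,0.012,73.5)); snap('wrist','w21',k=1.5)
```

```text
t 39.98 p [ 0.6914 -0.0153  0.1052] yaw 73.4 tilt [0.0041 0.0001] F [ 0.3 -0.2 -0.9] w 0.0480 q [-0.08  0.71  0.06  1.54 -0.05  0.89  1.28]
(array([ 0.2, -0.1, -0.1]), array([-31.79, -10.48,  -0.56])) (array([ 0.2, -0.1, -0.1]), array([-31.81, -10.52,   9.24]))
```

View pics/w21.png

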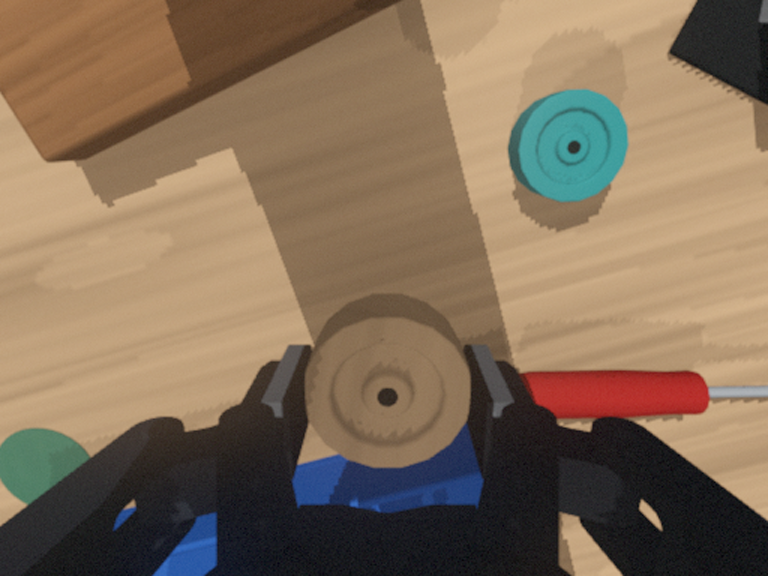

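Run:
```python
from h import *
st(); print(goal(0.485,-0.395,0.105,73.5))
```

```text
t 40.02 p [ 0.6905 -0.0152  0.1036] yaw 73.4 tilt [0.0017 0.    ] F [ 0.1  0.2 -1.2] w 0.0479 q [-0.08  0.71  0.06  1.54 -0.05  0.89  1.28]
(array([ 0.1, -0. , -0.1]), array([-42.27,  -8.84,  -0.17]))
```

{"method": "step_arm", "body": {
  "motion": "0 0 0 -3 -0.6 0 1; 0 0 0 -8 -1.7 0 1; 0 0 0 -14 -2.9 0 1; 0 0 0 -20 -4.2 0 1; 0 0 0 -26 -5.4 0 1; 0 0 0 -32 -6.7 0 1; 0 0 0 -37 -7.7 0 1; 0 0 0 -40 -8.4 0 1"
}}

```text
t: 41.02
position: [0.4925, -0.3772, 0.1015]
eef_rot: [-0.001, 0.803, 0.596, -0.001]
contact_force: [-0.3, 0.6, 0.3]
gripper_width: 0.0479
```

Run:
```python
from h import *
st(); print(goal(0.485,-0.395,0.011,73.5)); snap('wrist','w22',k=1.5)
```

```text
t 41.02 p [ 0.4925 -0.3772  0.1015] yaw 73.2 tilt [-0.0022  0.    ] F [-0.3  0.6  0.3] w 0.0479 q [ 0.56  0.63  0.02  1.74 -0.02  0.78  1.87]
(array([-0.1,  0. , -0.3]), array([-1.92, -0.19,  9.05]))
```

View pics/w22.png

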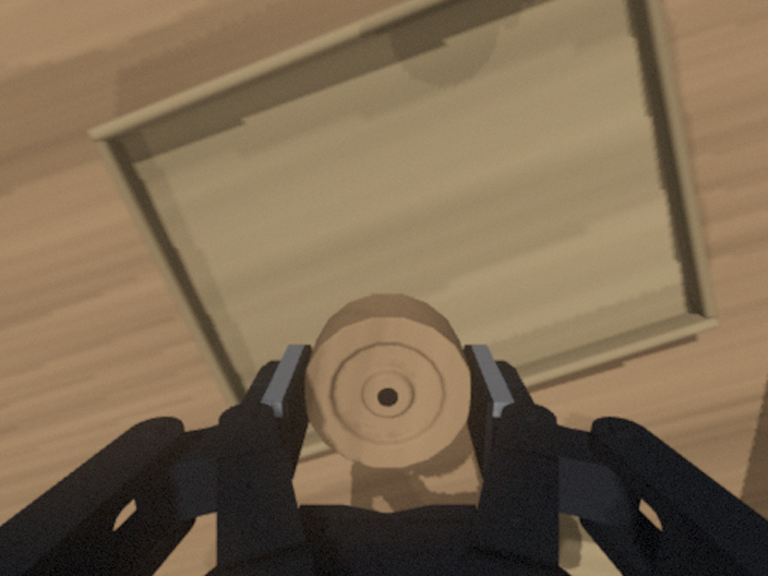

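{"method": "step_arm", "body": {
  "motion": "0 0 0 -1.2 -0.6 0.5 1; 0 0 0 -1.2 -0.6 2 1; 0 0 0 -1.2 -0.6 4 1; 0 0 0 -1.2 -0.6 6 1; 0 0 0 -1.2 -0.6 7.5 1; 0 0 0 -1.2 -0.6 8.5 1; 0 0 0 -1.2 -0.6 8.9 1; 0 0 0 -1.2 -0.6 8.9 1"
}}

```text
t: 42.08
position: [0.4862, -0.3843, 0.0137]
eef_rot: [0.0, 0.802, 0.598, 0.0]
contact_force: [0.6, 0.2, -0.6]
gripper_width: 0.0477
```

Run:
```python
from h import *
st(); snap('side','s22',crop=(170,180,320,384),k=2.9)
```

```text
t 42.08 p [ 0.4862 -0.3843  0.0137] yaw 73.4 tilt [ 0.0001 -0.0001] F [ 0.6  0.2 -0.6] w 0.0477 q [ 0.59  0.75  0.01  1.8  -0.01  0.6   1.89]
```

View pics/s22.png

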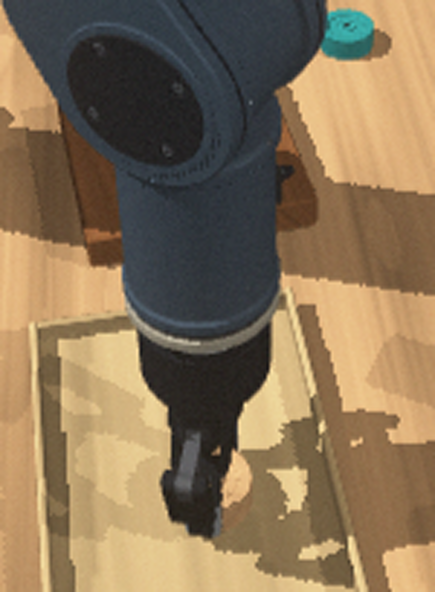

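Lower to contact, release to a partial opening, then rise.

{"method": "step_arm", "body": {
  "motion": "0 0 0 0 0 0.2 1; 0 0 0 0 0 0.35 1; 0 0 0 0 0 0.45 1; 0 0 0 0 0 0.45 1"
}}

```text
t: 42.62
position: [0.4862, -0.3844, 0.0094]
eef_rot: [0.0, 0.802, 0.598, 0.0]
contact_force: [-1.6, 0.4, 3.9]
gripper_width: 0.0482
```

{"method": "step_arm", "body": {
  "motion": "0 0 0 0 0 0 0.4; 0 0 0 0 0 -0.1 0.3; 0 0 0 0 0 -0.2 0.2; 0 0 0 0 0 -1 0.2; 0 0 0 0 0 -4 0.1; 0 0 0 0 0 -8 0; 0 0 0 0 0 -12 0; 0 0 0 0 0 -13 0"
}}

```text
t: 43.62
position: [0.4872, -0.3852, 0.1425]
eef_rot: [0.002, 0.802, 0.597, 0.001]
contact_force: [-0.2, -0.3, -0.3]
gripper_width: 0.0852
```

Run:
```python
from h import *
st(); snap('wrist','w23',k=1.5); print(goal(0.4925,-0.0617,0.14,73.5), goal(0.4925,-0.0617,0.033,73.5))
```

```text
t 43.62 p [ 0.4872 -0.3852  0.1425] yaw 73.4 tilt [ 0.004  -0.0028] F [-0.2 -0.3 -0.3] w 0.0852 q [ 0.58  0.58  0.02  1.7  -0.01  0.86  1.89]
(array([ 0.2,  0.1, -0.1]), array([31.15, -8.73,  0.14])) (array([ 0.2,  0.1, -0.1]), array([31.16, -8.77, 10.84]))
```

View pics/w23.png

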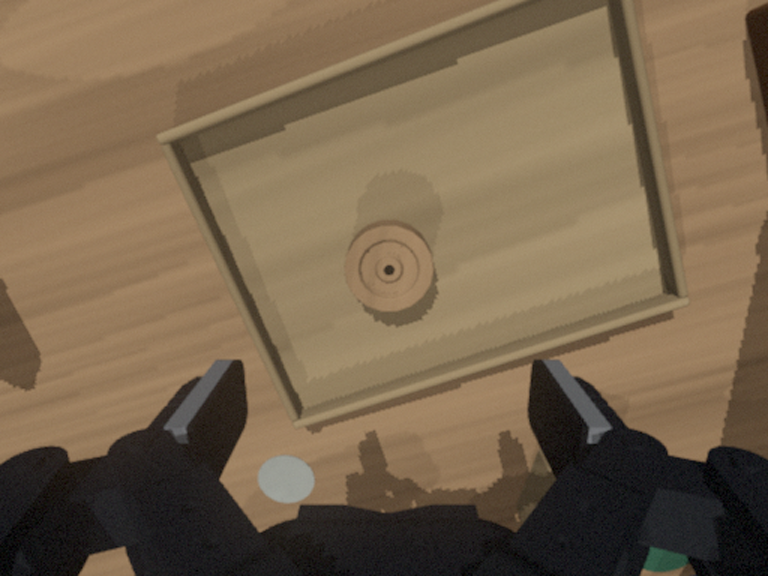

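{"method": "step_arm", "body": {
  "motion": "0 0 0 5 -1.4 0 0; 0 0 0 10.5 -2.9 0 0; 0 0 0 16 -4.5 0 0; 0 0 0 21.5 -6 0 0; 0 0 0 26.5 -7.4 0.5 0; 0 0 0 30 -8.4 3 0; 0 0 0 31.1 -8.7 5 0; 0 0 0 31.1 -8.7 5 0"
}}

```text
t: 44.68
position: [0.4902, -0.0603, 0.0875]
eef_rot: [-0.001, 0.801, 0.598, -0.001]
contact_force: [0.0, -1.5, 0.9]
gripper_width: 0.0855
```

Run:
```python
from h import *
st(); snap('wrist','w24',k=1.5); print(goal(0.4925,-0.0617,0.033,73.5))
```

```text
t 44.67 p [ 0.4902 -0.0603  0.0875] yaw 73.5 tilt [-0.004   0.0004] F [ 0.  -1.5  0.9] w 0.0855 q [ 0.02  0.51  0.02  2.07 -0.02  0.56  1.33]
(array([-0.1,  0. , -0.1]), array([0.03, 0.18, 5.54]))
```

View pics/w24.png

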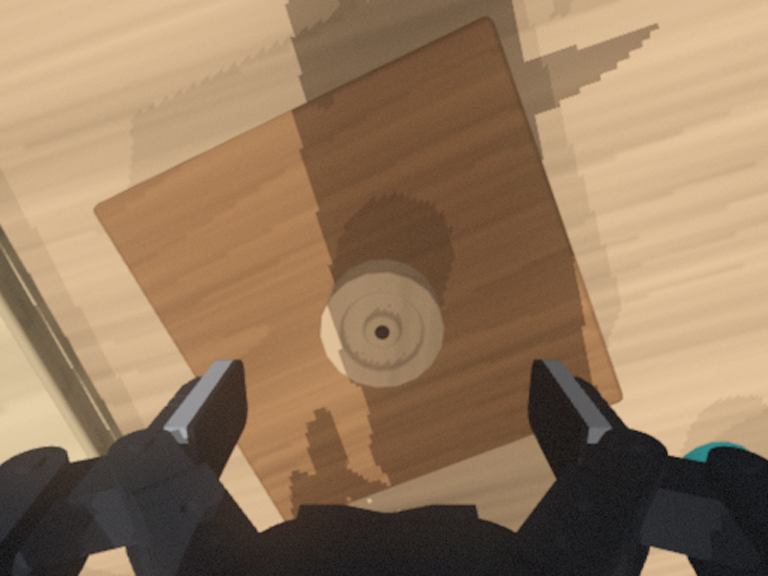

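Run:
```python
from h import *
st(); c=cam('wrist'); p=pt(c,382/1.5,331/1.5,.052); print(p, goal(p[0],p[1],.034,73.5))
```

```text
t 44.73 p [ 0.4909 -0.0615  0.0884] yaw 73.4 tilt [-0.0024 -0.0002] F [ 0.2 -0.8  0.7] w 0.0854 q [ 0.02  0.51  0.02  2.07 -0.02  0.56  1.33]
[ 0.49304706 -0.06399687  0.052     ] (array([-0.1,  0. , -0.1]), array([-0.17,  0.29,  5.44]))
```

{"method": "step_arm", "body": {
  "motion": "0 0 0 -0.1 0.2 1 0; 0 0 0 -0.1 0.2 3 0; 0 0 0 -0.1 0.2 4.5 0; 0 0 0 -0.1 0.2 5.2 0; 0 0 0 -0.1 0.2 5.4 0; 0 0 0 -0.1 0.2 5.4 0.3; 0 0 0 -0.1 0.2 5.4 0.6; 0 0 0 -0.1 0.2 5.4 1"
}}

```text
t: 45.72
position: [0.4936, -0.0629, 0.036]
eef_rot: [0.0, 0.802, 0.598, 0.0]
contact_force: [-1.7, 0.5, 9.5]
gripper_width: 0.0482
```

{"method": "step_arm", "body": {
  "motion": "0 0 0 0 0 0 1; 0 0 0 0 0 0 1; 0 0 0 0 0 0 1; 0 0 0 0 0 -0.5 1; 0 0 0 0 0 -2 1; 0 0 0 0 0 -4.5 1; 0 0 0 0 0 -7 1; 0 0 0 0 0 -8 1"
}}

```text
t: 46.72
position: [0.494, -0.0631, 0.1171]
eef_rot: [0.001, 0.802, 0.598, 0.001]
contact_force: [0.3, 1.0, -0.5]
gripper_width: 0.0477
```

Run:
```python
from h import *
st(); snap('wrist','w25',k=1.5); print(goal(0.475,-0.303,0.11,73.5))
```

```text
t 46.73 p [ 0.494  -0.0631  0.1171] yaw 73.4 tilt [ 0.0027 -0.0002] F [ 0.3  1.  -0.5] w 0.0477 q [ 0.02  0.46  0.02  2.04 -0.02  0.63  1.33]
(array([ 0.2, -0. , -0.1]), array([-23.54,   5.02,   0.74]))
```

View pics/w25.png

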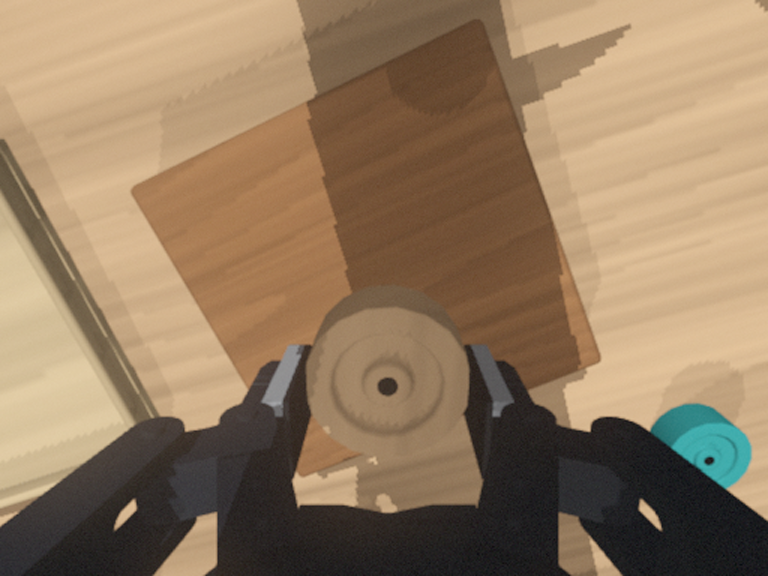

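Run:
```python
from h import *
st(); print(goal(0.445,-0.298,0.115,73.5))
```

```text
t 46.77 p [ 0.4942 -0.0631  0.1174] yaw 73.4 tilt [ 0.0031 -0.0002] F [-0.2 -0.   0.3] w 0.0475 q [ 0.02  0.46  0.02  2.04 -0.02  0.64  1.33]
(array([ 0.2, -0. , -0.1]), array([-23.92,   2.  ,   0.23]))
```

{"method": "step_arm", "body": {
  "motion": "0 0 0 -2 0.2 0 1; 0 0 0 -6 0.5 0 1; 0 0 0 -11 0.9 0 1; 0 0 0 -16 1.3 0 1; 0 0 0 -20.5 1.7 0 1; 0 0 0 -23 1.9 0 1; 0 0 0 -23.9 2 0 1; 0 0 0 -23.9 2 0 1"
}}

```text
t: 47.78
position: [0.4441, -0.2973, 0.1147]
eef_rot: [-0.0, 0.802, 0.597, -0.0]
contact_force: [0.2, -0.2, -0.1]
gripper_width: 0.0479
```

Run:
```python
from h import *
st(); print(goal(0.445,-0.298,0.013,73.5)); snap('wrist','w26',k=1.5)
```

```text
t 47.77 p [ 0.4441 -0.2973  0.1147] yaw 73.4 tilt [-0.0005  0.0006] F [ 0.2 -0.2 -0.1] w 0.0479 q [ 0.5   0.51  0.    1.95 -0.    0.68  1.79]
(array([-0. , -0. , -0.1]), array([-0.05,  0.12, 10.17]))
```

View pics/w26.png

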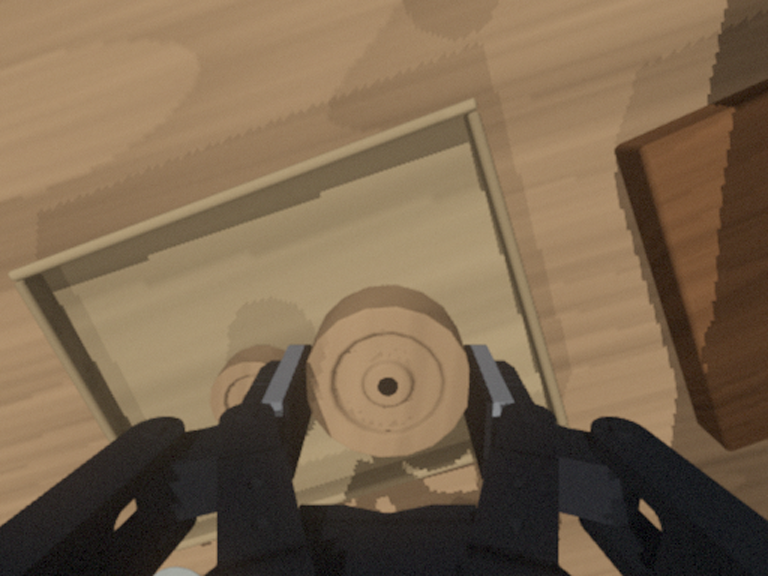

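{"method": "step_arm", "body": {
  "motion": "0 0 0 -0.1 0 1 1; 0 0 0 -0.1 0 3 1; 0 0 0 -0.1 0 5.5 1; 0 0 0 -0.1 0 7.5 1; 0 0 0 -0.1 0 9 1; 0 0 0 -0.1 0 9.8 1; 0 0 0 -0.1 0 9.9 1; 0 0 0 -0.1 0 9.9 1"
}}

```text
t: 48.82
position: [0.4441, -0.2988, 0.0165]
eef_rot: [0.0, 0.802, 0.598, 0.0]
contact_force: [0.0, 0.1, -0.4]
gripper_width: 0.0478
```

Run:
```python
from h import *
st(); snap('wrist','w27',k=1.5)
```

```text
t 48.83 p [ 0.4441 -0.2988  0.0165] yaw 73.4 tilt [ 0.0006 -0.0004] F [ 0.   0.1 -0.4] w 0.0478 q [ 0.5   0.66 -0.    2.02  0.    0.45  1.78]
```

View pics/w27.png

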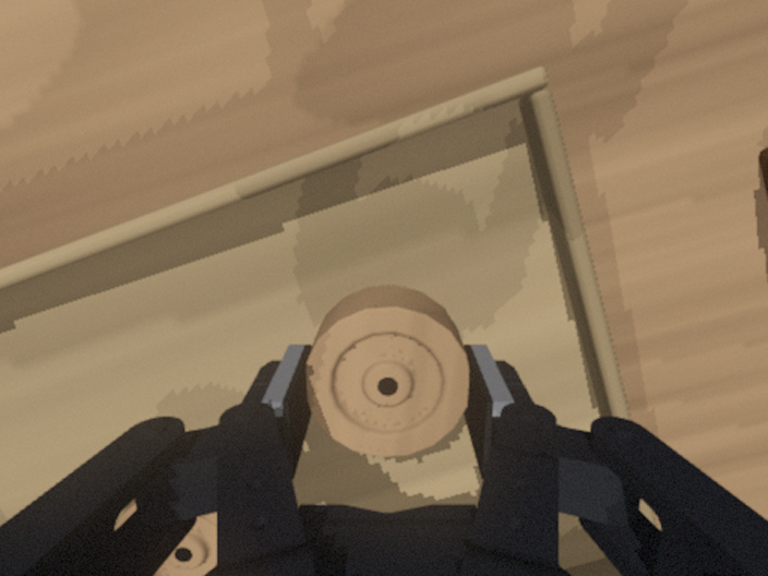

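{"method": "step_arm", "body": {
  "motion": "0 0 0 0 0 0.2 1; 0 0 0 0 0 0.35 1; 0 0 0 0 0 0.45 1; 0 0 0 0 0 0.45 1"
}}

```text
t: 49.38
position: [0.4439, -0.2987, 0.0121]
eef_rot: [0.0, 0.802, 0.598, 0.0]
contact_force: [-1.4, 1.1, 6.7]
gripper_width: 0.0478
```

{"method": "step_arm", "body": {
  "motion": "0 0 0 0 0 0 0.4; 0 0 0 0 0 -0.1 0.33; 0 0 0 0 0 -0.2 0.3; 0 0 0 0 0 -1 0.3; 0 0 0 0 0 -4 0.3; 0 0 0 0 0 -9 0.2; 0 0 0 0 0 -14 0; 0 0 0 0 0 -18 0"
}}

```text
t: 50.38
position: [0.4439, -0.2988, 0.1943]
eef_rot: [0.001, 0.802, 0.598, 0.0]
contact_force: [-0.2, 0.1, -0.8]
gripper_width: 0.0854
```

Run:
```python
from h import *
st(); snap('wrist','w28',k=1.5); snap('top','t28',k=1.5); snap('side','s28',k=1.5); print(goal(.6,-.12,.3,73.5))
```

```text
t 50.38 p [ 0.4439 -0.2988  0.1943] yaw 73.4 tilt [ 0.0016 -0.0009] F [-0.2  0.1 -0.8] w 0.0854 q [ 0.5   0.41  0.01  1.86 -0.01  0.87  1.79]
(array([ 0.3,  0.1, -0.1]), array([ 21.6 ,   9.8 , -10.56]))
```

View pics/w28.png

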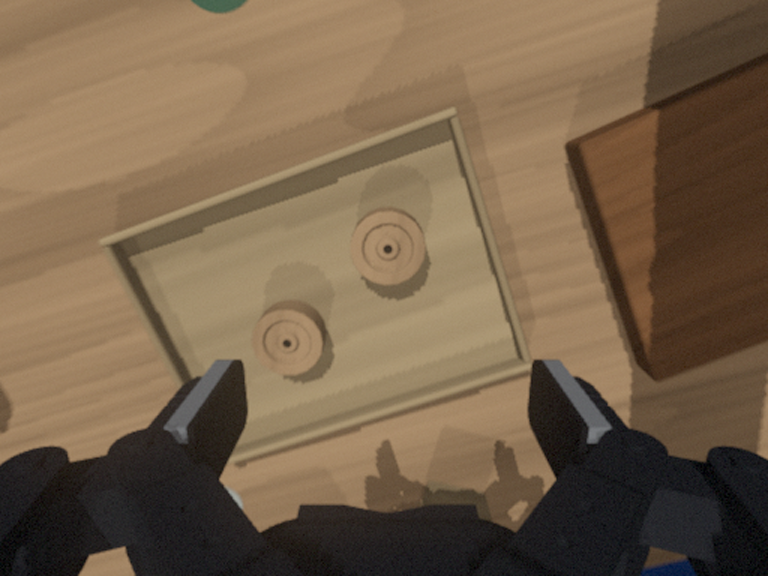

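View pics/t28.png

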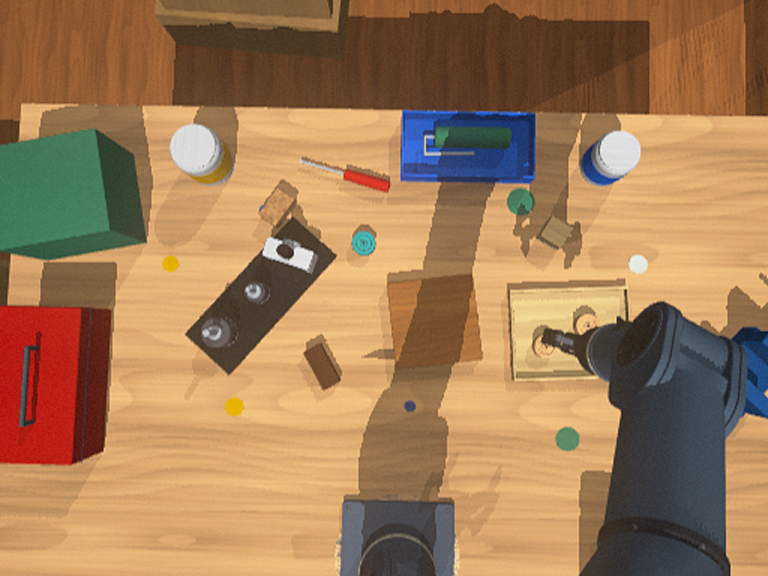

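View pics/s28.png

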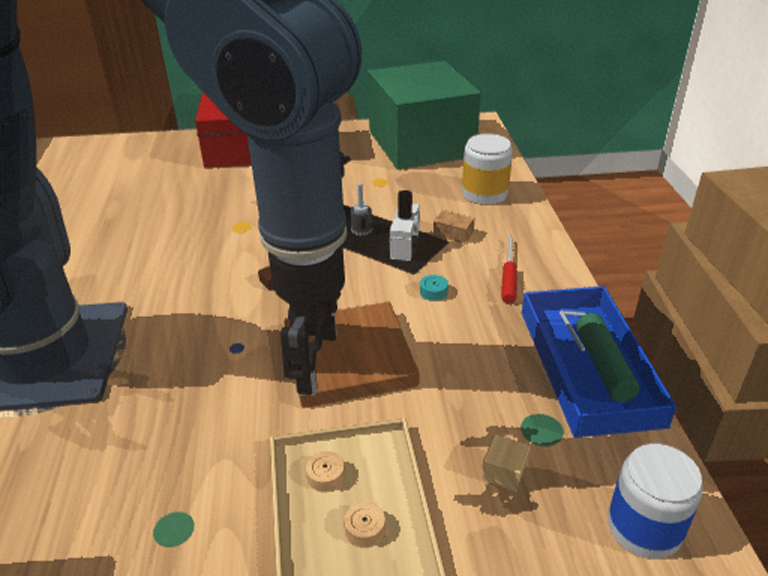

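Run:
```python
from h import *
a=cv2.imread('pics/t28.png'); cv2.imwrite('pics/t29.png',cv2.resize(a[150:400,170:400],None,fx=2.3,fy=2.3,interpolation=cv2.INTER_CUBIC))
```

```text
(no output)
```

View pics/t29.png

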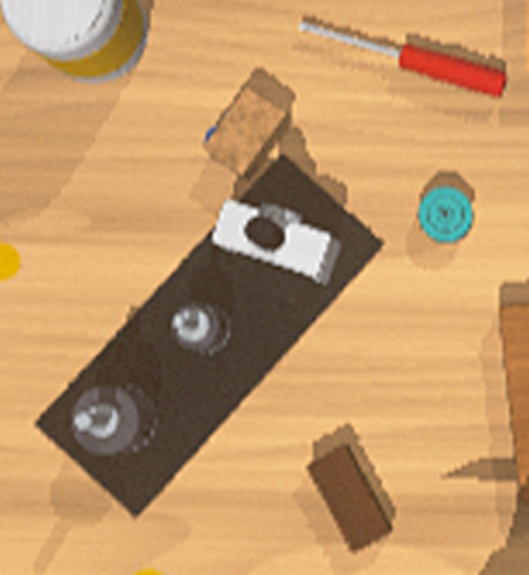

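The saw, small saw and gauge stand upright on the mat, with the neighbouring objects where they were. I'm handing the job in.

```bash
python3 -c "
from rig import finish_job
print(finish_job())"
```

```text
the job is handed in; nothing more can be done
None
```

The job is done and handed in at about 50 s of the 210 s. I rapped the saw mouth down on the block about eight times until the wheel dropped out. The gauge then stood released over the wheel for over a second, both legs on the block.

**Wheels:** The dropped wheel and the one loose beech wheel I found both lie flat in the tray. The loose wheel had been knocked about 25 mm aside before I reached it, so I measured it again before picking it up. No other beech wheel was visible in any view, and I left the turquoise one alone.

**Saw and gauge:** Both stand upright back at their places on the mat, the saw mouth down. The last pictures showed the small saw, sanding block and offcuts where they were, and the arm clear of everything.

**Not as planned or not confirmed:**
- **Slip while rapping:** During the first raps the saw slid about 4 mm up in the fingers and tilted slightly, so I re-gripped it on the block before going on.
- **Forces:** The largest wrist force I read was 47 N, but peaks between readings were not recorded.
- **Gauge reading:** I could not read the sprung foot itself. The pictures and contact forces only showed the gauge standing properly over the wheel.

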